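# Pack the laboratory weights and lock their chest

## Robot

A 6-joint arm with a two-finger parallel gripper is mounted at the origin on the work surface. World frame = base frame: x ahead of the robot, y to its left, z up, the work surface at z = 0. Lengths are in mm, angles in degrees, forces in N, time in s.
With the tool pointing down it reaches from about 300 to 850 mm from the base axis. Payload 4.2 kg.
Tool frame: the origin (TCP) lies on the centre line of the jaws, within the pads' length; the fingertips stand 14 mm ahead of it and the grasp point (between the pads) lies 5 mm behind it; z points along the fingers, y is the line along which they close (so a half turn about z gives the same grasp; the last joint's range is limited). The gripper opens to 91 mm and grips with 3 to 60 N. Pads are 32 mm wide; open, the fingers measure 118 mm over their backs; the gripper's body (76 mm by 178 mm) begins 60 mm behind the grasp point.
Start: joints at [-72.823, 18.312, 89.639, -0, 72.044, -1.146], TCP at [180.771, -545.864, 191.076] pointing down, gripper open.
Joint ranges: [-177.97, 177.97], [-48.28, 115.42], [12.27, 149.76], [-77.06, 257.06], [2.81, 150.46], [-146.56, 146.56]. Speed limits (degrees/s): [147.25, 147.25, 180, 180, 180, 180].

## Interface

Orientations are given as [roll, pitch, yaw] about the fixed x, y, z axes, in that order (R = Rz(yaw) Ry(pitch) Rx(roll)).
In Python, from workcell import env gives the robot as it stands.
- The arm moves only by the tool arm_command, never from a script. Its argument "motion" is a list of rows, each an object with "offset": the shift along the tool's x, y, z in m, a list of three; "spin": the turn about the tool's z in rad. In form: [{"offset": [tx, ty, tz], "spin": spin}, ...]. A call has 1 to 5 rows; each row shifts and turns the commanded pose from where the row before left it, along the tool's axes as they then stand; what a row does not reach is not made up. A row lasts 1/8 s, in which the tool goes at most 62.5 mm and 10.7 degrees, less where a joint would pass 70% of its speed; a pose out of reach is approached as far as the arm can. A call with a gripper value outside its range is refused whole. "jaw" is the finger opening in m, from 0 to 0.0912, set as the call begins (left out, the last holds). The fingers move at their own pace and stop on an object; "newtons" is the grip in N (left out, the last holds). Time passes only in rows, so rows that do not move let the fingers close. It gives the time, the measured TCP pose, the force, the opening and the grip force at its end, in the units of the state.
- env.state(): the state, without advancing time (a new reading comes with each control period).
- env.grab_frame(name): name is "scene" or "top" or "wrist"; returns (picture, depth): 420x560x3 uint8, blue, green, red; 420x560 float32, mm along the optical axis (not along the pixel's ray), 0 where there is no reading.
- env.camera_model(name): a dict with "fx", "fy", "cx", "cy" (pixels), "k1" (the pictures are not rectified: a ray, as slopes to the right and down, at radius r is drawn at 1 + k1 r^2 times it, then the intrinsics apply), "eye" and "rotation" of the camera in the world; the wrist camera has in their place "hand_eye" (4x4, takes a point from camera to tool coordinates, whose origin is the TCP and whose axes are the flange's). Camera axes: x right, y down, z forward; pixel columns grow to the right and rows downward; lengths in mm; the calibration is good to about 2 mm. A picture is of the moment at which its call begins: read the wrist's pose just before it. camera_model takes no time and is no camera call.
- env.job_done(): hands the job in; it is judged then, once.
Trained networks look in the newest picture that a camera, given by its name, has taken for a name from the list of things; names that differ only in an ending like _2 or _b are one class to them, and where a whole thing is asked for, a point or a joint stands for the part that bears it (a point fixed in the world has none). Each returns a list of dicts, best first, with "score" (0 to 1); they miss things now and then, are a little off and sometimes report something else, mostly with a low value. They report only what shows in the picture. A call takes as long as a camera call. They do not tell look-alikes from the thing itself.
- env.boxes_of(camera, target): "bbox" ([left, top, right, bottom] in pixels, round what is visible of it).
- env.pinpoint(camera, target): "location" ([column, row] in pixels: a listed point, or the origin of a listed thing).
The state is a dict: "time_s": time; "qpos": joint angles; "qvel": joint speeds; "effort": joint torques, N m; "ee_pos": TCP position; "ee_rot": TCP orientation; "force": force on the tool from outside, world axes, zero at the start; "torque": the same for the moment, N m; "gripper_width": finger opening in mm; "gripper_force": force on a finger pad.
Only numpy, scipy, OpenCV 4.12 (cv2) and the standard library are available. Lean on these libraries where they do the work, as an engineer would, in place of code of your own. Each camera call takes 0.05 s, during which the arm holds its last target. There are 200 camera calls.

## Task

Put all the knobbed steel weights from the parts tray into the instrument chest, leaving the plain cylinders and the clamp rods in the tray. Then shut the lid, swing the hasp flat down over its staple and push the locking pin through the staple's loop until its handle meets the hasp. Do not disturb the lens stand.

Things in the scene. Friction and masses are not known exactly. Their poses are not given: they have to be found in the camera images.
- chest: Grey instrument chest, fixed to the bench, 200 (x) x 180 (y) mm and 65 mm high outside, walls and floor 6 mm thick, open at the top while its lid is open. Origin: centre of its underside on the bench. z up; its lid is hinged along its +y rim (left, seen from the robot) and its hasp along its -y rim (right).
- lid (a joint): Chest lid, 200 (x) x 180 x 10 mm, in rad: 0 shut (its top 75 mm above the bench), 1.57 upright, 1.95 fully open, leaning out over the chest's +y side. Hinge axis along chest x, at chest y = +90, z = 65 mm (the plate's inner face). No handle: push it over from its outer (+y) face; below about 1.1 rad it sinks shut on its own in a few seconds (damper).
- lid_edge (a point): Middle of the lid's free edge (180 mm from the hinge, mid thickness).
- loop (a point): Centre of the opening of the steel staple on the lid's outer face; lid shut: chest x 0, y -55, z 87 mm, axes as the chest's. Square loop of 4 mm bar in the chest's y-z plane: a pin passes through along chest x. Opening 18 mm wide (y), from the lid's face (12 mm below this point) to 14 mm above it; the closed hasp fills the lowest 4 mm. Staple top 30 mm above the lid.
- hasp (a joint): Steel hasp, in rad: 0 flat on the shut lid, staple up through its slot; 1.57 upright; up to 2.6 leaning away from the chest (-y). Turns about chest x through point hasp_hinge. Plate 36 mm wide (x), 4 thick, 90 long; slot 14 mm wide, 24 to 62 mm from the hinge, solid end beyond. Stiff hinge (0.035 N m): stays where left; push it right down on its solid end.
- hasp_hinge (a point): Middle of the hasp's hinge, at chest x = 0, y = -98, z = 75 mm.
- hasp_end (a point): Middle of the hasp's free end, 90 mm from the hinge.
- pin: Loose locking pin lying on the bench, 60 g: a square black handle 36 mm long (pin x) and 20 x 20 mm thick, and a steel rod 8 mm in diameter that sticks out 60 mm from the handle's +x end, on its centre line. Origin: below the handle's centre, on its underside; the rod's axis is 10 mm above.
- pin_tip (a point): Free end of the pin's rod, on its axis.
- pin_neck (a point): Root of the pin's rod, on its axis, at the handle's end face. With the pin fully home the handle's face meets the hasp's side edge, 18 mm from the loop's centre.
- tray: Grey plastic parts tray, fixed, 230 (x) x 210 (y) mm, 30 mm high, walls and floor 5 mm thick. Origin: centre of its underside.
- weight1: Knobbed steel laboratory weight (three to five of these are there), about 200 g, 48 mm high: a round body 36 mm in diameter and 28 mm high, a neck 12 mm in diameter and on top a knob 18 mm in diameter from 37 to 48 mm. Starts standing in the tray. Origin: centre of its underside; z along its axis towards the knob.
- weight2: Knobbed steel laboratory weight (three to five of these are there), about 200 g, 48 mm high: a round body 36 mm in diameter and 28 mm high, a neck 12 mm in diameter and on top a knob 18 mm in diameter from 37 to 48 mm. Starts standing in the tray. Origin: centre of its underside; z along its axis towards the knob.
- weight3: Knobbed steel laboratory weight (three to five of these are there), about 200 g, 48 mm high: a round body 36 mm in diameter and 28 mm high, a neck 12 mm in diameter and on top a knob 18 mm in diameter from 37 to 48 mm. Starts standing in the tray. Origin: centre of its underside; z along its axis towards the knob.
- weight4: Knobbed steel laboratory weight (three to five of these are there), about 200 g, 48 mm high: a round body 36 mm in diameter and 28 mm high, a neck 12 mm in diameter and on top a knob 18 mm in diameter from 37 to 48 mm. Starts standing in the tray. Origin: centre of its underside; z along its axis towards the knob.
- weight5: Knobbed steel laboratory weight (three to five of these are there), about 200 g, 48 mm high: a round body 36 mm in diameter and 28 mm high, a neck 12 mm in diameter and on top a knob 18 mm in diameter from 37 to 48 mm. Starts standing in the tray. Origin: centre of its underside; z along its axis towards the knob.
- slug1: Plain steel cylinder without a knob, 34 mm in diameter, 26 mm high, standing in the tray; it stays there. Origin: centre of its underside.
- clamp1: Thin steel rod 10 mm in diameter and 90 mm long with a black clamp block 18 x 24 x 18 mm on it, lying in the tray along y; it stays there. Origin: on its underside, below the middle of the rod.
- slug2: Plain steel cylinder without a knob, 34 mm in diameter, 26 mm high, standing in the tray; it stays there. Origin: centre of its underside.
- clamp2: Thin steel rod 10 mm in diameter and 90 mm long with a black clamp block 18 x 24 x 18 mm on it, lying in the tray along y; it stays there. Origin: on its underside, below the middle of the rod.
- lens: Bystander: round lens in a black mount on a steel foot, 152 mm high, foot 56 mm in diameter. Origin: centre of its underside.
There are look-alikes about, which are no part of the job. What is shaped like the weight4 but yellow is not meant.

How it is judged (in metres and radians):
On the way, in this order (a step that is already met when the one before it is completed fails the run):
1. every knobbed weight is in the open chest (x of weight1 in the frame of chest between -0.094 and 0.094 m and y of weight1 in the frame of chest between -0.084 and 0.084 m and z of weight1 in the frame of chest between -0.002 and 0.05 m and x of weight2 in the frame of chest between -0.094 and 0.094 m and y of weight2 in the frame of chest between -0.084 and 0.084 m and z of weight2 in the frame of chest between -0.002 and 0.05 m and x of weight3 in the frame of chest between -0.094 and 0.094 m and y of weight3 in the frame of chest between -0.084 and 0.084 m and z of weight3 in the frame of chest between -0.002 and 0.05 m and x of weight4 in the frame of chest between -0.094 and 0.094 m and y of weight4 in the frame of chest between -0.084 and 0.084 m and z of weight4 in the frame of chest between -0.002 and 0.05 m and x of weight5 in the frame of chest between -0.094 and 0.094 m and y of weight5 in the frame of chest between -0.084 and 0.084 m and z of weight5 in the frame of chest between -0.002 and 0.05 m and value of joint lid above 0.5 rad), for 0.2 s.
2. the lid is shut with the weights inside (x of weight1 in the frame of chest between -0.094 and 0.094 m and y of weight1 in the frame of chest between -0.084 and 0.084 m and z of weight1 in the frame of chest between -0.002 and 0.05 m and x of weight2 in the frame of chest between -0.094 and 0.094 m and y of weight2 in the frame of chest between -0.084 and 0.084 m and z of weight2 in the frame of chest between -0.002 and 0.05 m and x of weight3 in the frame of chest between -0.094 and 0.094 m and y of weight3 in the frame of chest between -0.084 and 0.084 m and z of weight3 in the frame of chest between -0.002 and 0.05 m and x of weight4 in the frame of chest between -0.094 and 0.094 m and y of weight4 in the frame of chest between -0.084 and 0.084 m and z of weight4 in the frame of chest between -0.002 and 0.05 m and x of weight5 in the frame of chest between -0.094 and 0.094 m and y of weight5 in the frame of chest between -0.084 and 0.084 m and z of weight5 in the frame of chest between -0.002 and 0.05 m and value of joint lid below 0.06 rad), for 0.2 s.
3. the hasp lies flat over the staple of the shut lid (value of joint lid below 0.06 rad and value of joint hasp below 0.08 rad), for 0.2 s.
4. the pin is through the loop, handle up to the hasp (all of step 3 and ((x of pin_tip in the frame of loop above 0.033 m and x of pin_neck in the frame of loop between -0.027 and -0.006 m) or (x of pin_tip in the frame of loop below -0.033 m and x of pin_neck in the frame of loop between 0.006 and 0.027 m)) and y of pin_tip in the frame of loop between -0.012 and 0.012 m and z of pin_tip in the frame of loop between -0.014 and 0.014 m and y of pin_neck in the frame of loop between -0.012 and 0.012 m and z of pin_neck in the frame of loop between -0.014 and 0.014 m), for 0.2 s.
At the end, for the whole second after the job is handed in: Every weight is in the chest, lid shut (under 0.06 rad), hasp down (under 0.08 rad), the pin at rest through the loop from either side, its rod 33 mm or more past the staple and its handle within 9 mm of the hasp; plain cylinders and clamp rods in the tray (all of step 4 and x of weight1 in the frame of chest between -0.094 and 0.094 m and y of weight1 in the frame of chest between -0.084 and 0.084 m and z of weight1 in the frame of chest between -0.002 and 0.05 m and x of weight2 in the frame of chest between -0.094 and 0.094 m and y of weight2 in the frame of chest between -0.084 and 0.084 m and z of weight2 in the frame of chest between -0.002 and 0.05 m and x of weight3 in the frame of chest between -0.094 and 0.094 m and y of weight3 in the frame of chest between -0.084 and 0.084 m and z of weight3 in the frame of chest between -0.002 and 0.05 m and x of weight4 in the frame of chest between -0.094 and 0.094 m and y of weight4 in the frame of chest between -0.084 and 0.084 m and z of weight4 in the frame of chest between -0.002 and 0.05 m and x of weight5 in the frame of chest between -0.094 and 0.094 m and y of weight5 in the frame of chest between -0.084 and 0.084 m and z of weight5 in the frame of chest between -0.002 and 0.05 m and x of slug1 in the frame of tray between -0.113 and 0.113 m and y of slug1 in the frame of tray between -0.103 and 0.103 m and z of slug1 in the frame of tray between -0.002 and 0.04 m and x of slug2 in the frame of tray between -0.113 and 0.113 m and y of slug2 in the frame of tray between -0.103 and 0.103 m and z of slug2 in the frame of tray between -0.002 and 0.04 m and x of clamp1 in the frame of tray between -0.113 and 0.113 m and y of clamp1 in the frame of tray between -0.103 and 0.103 m and z of clamp1 in the frame of tray between -0.002 and 0.04 m and x of clamp2 in the frame of tray between -0.113 and 0.113 m and y of clamp2 in the frame of tray between -0.103 and 0.103 m and z of clamp2 in the frame of tray between -0.002 and 0.04 m and linear speed of pin below 0.02 m/s); the robot touches nothing.
It fails at once if the lens stand is pushed aside (over 30 mm) or knocked over (distance of lens from where it was at the start of the episode above 0.03 m or angle between lens's own z axis and vertical above 0.5 rad).
Of weight1, weight2, weight3, weight4, weight5 only 3 to 5 are there at a start; the rules pass over those that are not, and their reading is None.
At some moment in a run one of weight1, weight2, weight3, weight4, weight5, pin may be knocked a few centimetres aside while the robot is not near it.
Once in a run the grip may slacken for a moment while it holds something.
It also fails if it takes over 210 s, if anything falls off the work surface, if the arm or the gripper's body presses on something with over 40 N, if the wrist force passes 120 N, or if a joint passes its speed limit or range.

## Working session

There is one attempt and no reset: what is moved stays moved. The work goes in short steps, Python scripts to look and compute and a tool call to move; the robot and the scene stay as the last step left them, time stands still between calls to the robot, and variables do not carry over. Pictures are saved under pics/ and viewed, at most 14 in all, crops included, and the job is handed in when it is done.

Besides the shell and the picture viewer there is one more tool, called as name(argument=value, ...), one argument or row to a line, values as JSON. arm_command: Moves the arm, as the interface text tells. Its arguments: {"type":"object","properties":{"motion":{"type":"array"},"jaw":{"type":"number"},"newtons":{"type":"number"}},"required":["motion"]}

```bash
ls; mkdir -p pics
cat > h.py <<'E'
import numpy as np, cv2, sys
from scipy.spatial.transform import Rotation as R
from workcell import env
def pose():
    s=env.state(); T=np.eye(4); T[:3,3]=s['ee_pos']; T[:3,:3]=R.from_euler('xyz',s['ee_rot'],degrees=True).as_matrix(); return T
def grab(n):
    T=pose(); im,d=env.grab_frame(n); m=env.camera_model(n)
    if n=='wrist': E=T@np.array(m['hand_eye'])
    else:
        E=np.eye(4); E[:3,:3]=np.array(m['rotation']); E[:3,3]=m['eye']
    return im,d,m,E
def ray(m,u,v):
    K=np.array([[m['fx'],0,m['cx']],[0,m['fy'],m['cy']],[0,0,1.]])
    p=cv2.undistortPoints(np.array([[[u,v]]],float),K,np.array([m['k1'],0,0,0.]))[0,0]
    return np.array([p[0],p[1],1.])
def atz(m,E,u,v,z):
    d=E[:3,:3]@ray(m,u,v); return E[:3,3]+d*(z-E[2,3])/d[2]
def atd(m,E,d,u,v):
    w=d[max(0,int(v)-1):int(v)+2,max(0,int(u)-1):int(u)+2]; w=w[w>0]
    if not len(w): return None
    return E[:3,3]+E[:3,:3]@(ray(m,u,v)*np.median(w))
def cloud(m,E,d):
    h,w=d.shape; uu,vv=np.meshgrid(np.arange(w),np.arange(h))
    K=np.array([[m['fx'],0,m['cx']],[0,m['fy'],m['cy']],[0,0,1.]])
    p=cv2.undistortPoints(np.stack([uu,vv],-1).reshape(-1,1,2).astype(float),K,np.array([m['k1'],0,0,0.]))[:,0]
    P=np.c_[p,np.ones(len(p))]*d.reshape(-1,1)
    P=P@E[:3,:3].T+E[:3,3]; P[d.ravel()<=0]=np.nan
    return P.reshape(h,w,3)
E
python3 - <<'E'
from h import *
np.set_printoptions(precision=1,suppress=True)
print(env.state())
for n in ('top','scene'):
    im,d,m,E=grab(n); cv2.imwrite(f'pics/{n}0.png',im); np.savez(f'{n}0.npz',d=d,E=E)
    print(n,m)
    for t in ['weight1','slug1','clamp1','pin','pin_tip','pin_neck','chest','tray','lens','hasp_end','hasp_hinge','loop','lid_edge']:
        r=env.pinpoint(n,t)
        print(t,[(np.round(x['location']).tolist(),round(x['score'],2),(lambda p:None if p is None else np.round(p).tolist())(atd(m,E,d,*x['location']))) for x in r[:8]])
E
```

```text
pics
{'time_s': 0.0, 'qpos': array([-72.8,  18.4,  89.7,   0. ,  72. ,  -1.1]), 'qvel': array([-0.1, -0.1, -0. ,  0. ,  0. ,  0.1]), 'effort': array([  0. , -41.2, -23.2,   0.1,   0. ,  -0. ]), 'ee_pos': array([ 180.6, -545.3,  190.2]), 'ee_rot': array([-179.9,   -0. ,   18.3]), 'force': array([-0.6, -0.4, -0.5]), 'torque': array([ 0. , -0.1,  0. ]), 'gripper_force': 0.0, 'gripper_width': 91.19978798096037}
top {'fx': 447.5647252118632, 'fy': 447.5647252118632, 'cx': 288.15070165199234, 'cy': 216.0393170295323, 'k1': -0.042584114233986385, 'eye': array([516.3, -31.4, 898.9]), 'rotation': array([-174.8,   -0.9,  -89.7])}
weight1 [([425.0, 264.0], 0.9, [-123635.0, -124183.0, -123252.0]), ([369.0, 258.0], 0.85, [-102474.0, -103022.0, -102091.0]), ([400.0, 179.0], 0.75, [-117569.0, -118117.0, -117186.0]), ([398.0, 261.0], 0.72, [-112253.0, -112801.0, -111871.0]), ([400.0, 230.0], 0.56, [-115349.0, -115897.0, -114967.0]), ([429.0, 229.0], 0.53, [-125869.0, -126417.0, -125486.0])]
slug1 [([366.0, 228.0], 0.77, [-104419.0, -104967.0, -104037.0]), ([369.0, 296.0], 0.59, [-103979.0, -104527.0
[... 1909 characters left out ...]
.0]), ([186.0, 240.0], 0.53, [94114.0, 92793.0, 93874.0])]
chest [([345.0, 166.0], 0.66, [48693.0, 47372.0, 48453.0])]
tray [([182.0, 218.0], 0.92, [100688.0, 99367.0, 100448.0]), ([345.0, 257.0], 0.21, [41315.0, 39994.0, 41075.0])]
lens [([348.0, 258.0], 0.76, [40259.0, 38938.0, 40019.0]), ([288.0, 142.0], 0.56, [74276.0, 72955.0, 74036.0])]
hasp_end [([289.0, 138.0], 0.75, [74118.0, 72797.0, 73879.0])]
hasp_hinge [([313.0, 157.0], 0.78, [56476.0, 55155.0, 56236.0]), ([184.0, 213.0], 0.38, [98658.0, 97337.0, 98418.0])]
loop [([414.0, 98.0], 0.78, [17937.0, 16616.0, 17697.0]), ([162.0, 248.0], 0.54, [100652.0, 99331.0, 100412.0])]
lid_edge [([414.0, 90.0], 0.86, [17976.0, 16655.0, 17736.0])]
```

```bash
sed -i "s/E\[:3,:3\]=np.array(m\['rotation'\])/E[:3,:3]=R.from_euler('xyz',m['rotation'],degrees=True).as_matrix()/" h.py
python3 - <<'E'
from h import *
np.set_printoptions(precision=1,suppress=True)
im={}
for n in ('top','scene'):
    im[n]=cv2.imread(f'pics/{n}0.png'); z=np.load(f'{n}0.npz'); d=z['d']; m=env.camera_model(n)
    E=np.eye(4); E[:3,:3]=R.from_euler('xyz',m['rotation'],degrees=True).as_matrix(); E[:3,3]=m['eye']
    P=cloud(m,E,d); np.save(n+'P.npy',P)
    pts={'top':[(425,264),(369,258),(400,179),(398,261),(400,230),(429,229),(366,228),(369,296),(285,245),(418,304),(418,288),(300,281),(285,248),(296,276),(178,256),(395,259),(240,141),(253,270),(223,264),(64,248),(480,100)],
    'scene':[(187,213),(212,208),(186,238),(158,223),(195,278),(161,246),(215,227),(200,187),(160,190),(254,180),(279,195),(262,182),(345,166),(348,258),(289,138),(313,157),(414,98),(414,90)]}[n]
    for p in pts: print(n,p,P[p[1],p[0]])
cv2.imwrite('pics/both.png',cv2.resize(im['top'],(800,600)))
E
```

```text
top (425, 264) [ 504.2 -311.3   34. ]
top (369, 258) [ 515.4 -198.9   49.3]
top (400, 179) [ 671.3 -266.1   30. ]
top (398, 261) [ 509.9 -254.2   50.3]
top (400, 230) [ 570.  -263.5   33.3]
top (429, 229) [ 572.4 -321.2   32. ]
top (366, 228) [ 573.5 -196.8   33.4]
top (369, 296) [ 442.3 -202.    30.5]
top (285, 245) [540.4 -39.7   2.6]
top (418, 304) [ 425.7 -301.4   17. ]
top (418, 288) [ 457.3 -299.8   23.9]
top (300, 281) [469.9 -69.3  18. ]
top (285, 248) [534.1 -39.6  15.8]
top (296, 276) [479.5 -61.5  16.9]
top (178, 256) [517.  172.4   7.2]
top (395, 259) [ 513.6 -252.8   33.2]
top (240, 141) [740.3  49.5  46.2]
top (253, 270) [494.5  14.7 147.1]
top (223, 264) [503.   73.6  79.3]
top (64, 248) [527.1 289.  238.3]
top (480, 100) [ 812.1 -404.1   95.1]
scene (187, 213) [ 521.8 -254.2   30.4]
scene (212, 208) [ 524.9 -194.9   24.1]
scene (186, 238) [ 588.1 -272.8   33.3]
scene (158, 223) [ 525.4 -324.1   31.6]
scene (195, 278) [ 686.7 -279.2   27.5]
scene (161, 246) [ 588.  -330.4   33. ]
scene (215, 227) [ 583.8 -203.5   33.5]
scene (200, 187) [ 453.2 -205.3   22.2]
scene (160, 190) [ 425.2 -300.6   20.4]
scene (254, 180) [479.9 -73.2  21.6]
scene (279, 195) [531.1 -25.8   0.7]
scene (262, 182) [477.8 -51.8   0.7]
scene (345, 166) [510.4 167.5   7.7]
scene (348, 258) [758.6  49.8  22.2]
scene (289, 138) [360.8  70.    0.4]
scene (313, 157) [507.6  70.6  80.7]
scene (414, 98) [542.4 286.8 230.8]
scene (414, 90) [529.  291.9 241.2]
```

View pics/both.png

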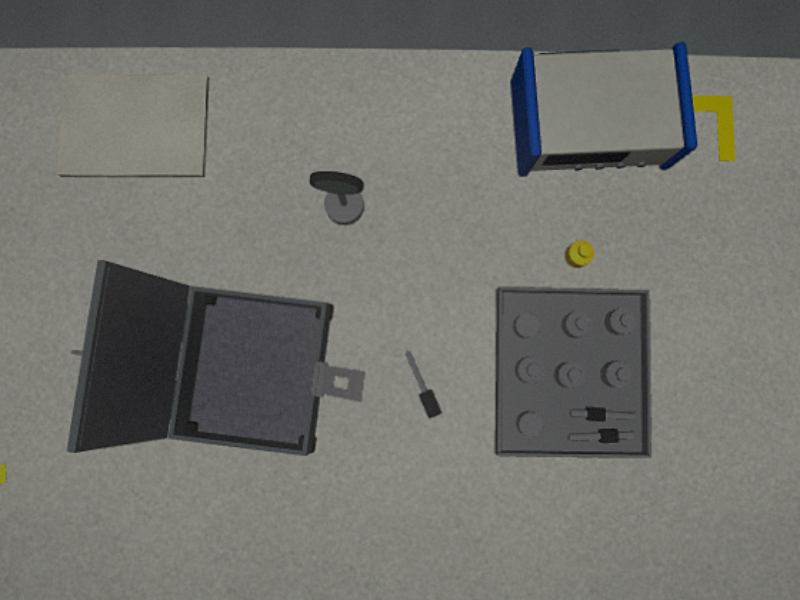

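View pics/scene0.png

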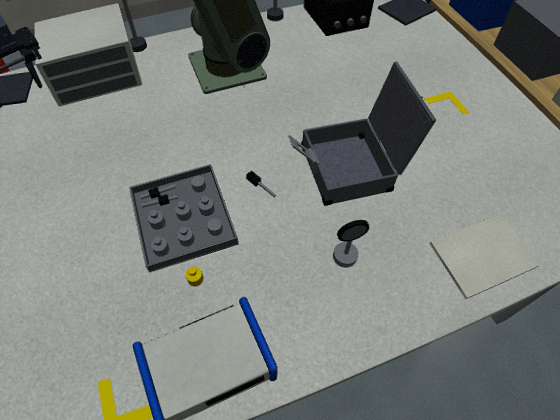

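The top view shows the open chest at left, with its lid on the far left. The hasp is at about (340,382) and the pin's handle is at (430,403) with the rod pointing up-left. The tray is at right with five knobbed weights at (577,323), (620,320), (530,370), (570,375) and (617,373). Two slugs are at (526,325) and (530,422), and the yellow look-alike is outside at (580,253). The scene view agrees with this.

Run:
```python
from h import *
np.set_printoptions(precision=1,suppress=True)
for n in ('top','scene'):
    P=np.load(n+'P.npy'); x,y,z=P[...,0],P[...,1],P[...,2]
    M=((z>44)&(z<58)&(x>400)&(x<630)&(y>-370)&(y<-140)).astype(np.uint8)
    k,l=cv2.connectedComponents(M)
    print(n,'knobs',[(P[l==i].mean(0).round(1).tolist(),int((l==i).sum())) for i in range(1,k) if (l==i).sum()>8])
    M=((z>58)&(z<70)&(x>380)&(x<660)&(y>60)&(y<285)); Q=P[M]
    r=cv2.minAreaRect(Q[:,:2].astype(np.float32)); print('chest rim',len(Q),r)
    M=((z>10)&(z<28)&(x>420)&(x<560)&(y>-110)&(y<-10)); Q=P[M]
    print('handle/pin',len(Q),cv2.minAreaRect(Q[:,:2].astype(np.float32)),Q.mean(0))
    M=((z>85)&(z<180)&(x>420)&(x<570)&(y>-10)&(y<90)); Q=P[M]
    print('hasp',len(Q),Q.mean(0) if len(Q) else '', Q[np.argsort(Q[:,2])[-8:]].mean(0),Q[np.argsort(Q[:,2])[:8]].mean(0))
    M=((z>90)&(x>400)&(x<650)&(y>230)&(y<350)); Q=P[M]
    if len(Q): print('lid',len(Q),Q[np.argsort(Q[:,2])[-200:]].mean(0),[Q[(Q[:,2]>a)&(Q[:,2]<a+5)].mean(0) for a in (100,150,200,230)])
```

```text
top knobs [([581.8, -333.4, 51.7], 68), ([577.0, -271.4, 51.7], 69), ([515.3, -205.9, 51.9], 69), ([509.6, -326.2, 51.8], 81), ([508.3, -260.6, 52.1], 75)]
chest rim 1578 ((511.68438720703125, 168.71560668945312), (184.16592407226562, 199.7508544921875), 83.45514678955078)
handle/pin 303 ((494.7796936035156, -59.53351593017578), (93.75006103515625, 19.78438949584961), 24.36815071105957) [484.4 -64.   17.5]
hasp 445 [496.7  36.3 119.8] [498.4  15.4 147.3] [495.3  63.   85.5]
lid 7642 [524.2 292.4 242.7] [array([519.9, 263.9, 102.6]), array([523.2, 272.9, 152.4]), array([524.1, 281.9, 202.5]), array([528.3, 286.9, 232.7])]
scene knobs [([514.0, -206.6, 51.0], 51), ([507.9, -262.4, 51.5], 51), ([509.3, -326.7, 51.3], 54), ([576.6, -273.8, 50.9], 59), ([582.5, -333.6, 51.4], 59)]
chest rim 935 ((509.246337890625, 168.38568115234375), (195.464599609375, 203.6471405029297), 83.70014190673828)
handle/pin 183 ((493.79852294921875, -60.94041442871094), (94.92515563964844, 21.336793899536133), 19.14863395690918) [482.4 -64.5  16.6]
hasp 181 [497.1  37.4 118.8] [500.3  15.1 146.8] [499.1  62.3  86.3]
lid 3613 [535.7 291.3 241.3] [array([534.9, 262.9, 102.5]), array([541.2, 270.5, 152.4]), array([535.6, 280.8, 202.4]), array([528.8, 287.3, 232.7])]
```

arm_command(
  motion=[
    {"offset": [0, 0, -0.01], "spin": -0.18},
    {"offset": [0, 0, -0.01], "spin": -0.18},
    {"offset": [0, 0, 0], "spin": -0.18},
    {"offset": [0, 0, 0], "spin": -0.18},
    {"offset": [0, 0, 0], "spin": -0.18},
  ],
  jaw=0.044,
  newtons=30,
)

```text
time_s: 2.02
ee_pos: [180.8, -545.8, 211.1]
ee_rot: [180.0, 0.0, 70.2]
force: [-0.4, -0.5, -0.2]
gripper_width: 45.2
gripper_force: 0.0
```

arm_command(
  motion=[
    {"offset": [0, 0, 0], "spin": -0.18},
    {"offset": [0, 0, 0], "spin": -0.058},
    {"offset": [0.05, 0, 0], "spin": 0},
    {"offset": [0.05, 0, 0], "spin": 0},
    {"offset": [0, 0, 0], "spin": 0},
  ],
)

```text
time_s: 2.65
ee_pos: [192.0, -443.5, 211.4]
ee_rot: [-180.0, -0.1, 83.6]
force: [0.2, -0.1, -0.3]
gripper_width: 44.2
gripper_force: 0.0
```

arm_command(
  motion=[
    {"offset": [0.019, 0.047, 0], "spin": 0},
    {"offset": [0.019, 0.047, 0], "spin": 0},
    {"offset": [0.019, 0.047, 0], "spin": 0},
    {"offset": [0.019, 0.047, 0], "spin": 0},
    {"offset": [0.019, 0.047, 0], "spin": 0},
  ],
)

```text
time_s: 3.28
ee_pos: [438.3, -379.1, 211.1]
ee_rot: [180.0, 0.1, 83.5]
force: [0.2, -1.1, 0.7]
gripper_width: 44.0
gripper_force: 0.0
```

arm_command(
  motion=[
    {"offset": [0.019, 0.047, 0.02], "spin": 0},
    {"offset": [0.019, 0.047, 0.03], "spin": 0},
    {"offset": [0.02, 0.047, 0.03], "spin": 0},
    {"offset": [0, 0, 0], "spin": 0},
    {"offset": [0, 0, 0], "spin": 0},
  ],
)

```text
time_s: 3.9
ee_pos: [582.9, -337.6, 131.0]
ee_rot: [-180.0, 0.0, 83.5]
force: [-0.5, 0.2, 1.1]
gripper_width: 43.9
gripper_force: 0.0
```

```bash
cat > g.py <<'E'
from h import *
np.set_printoptions(precision=1,suppress=True)
C=np.array([511,168.5]); A=np.array([[.9936,-.113],[.113,.9936]])
def ch(p): return A@(np.asarray(p)[:2]-C)   # chest X,Y = tool y, tool x at yaw 83.5
def tcp():
    p=env.state(); return np.r_[ch(p['ee_pos']),p['ee_pos'][2]],p['ee_rot'],p['time_s']
E
python3 - <<'E'
from g import *
print(tcp())
im,d,m,E=grab('wrist'); cv2.imwrite('pics/w1.png',im)
P=cloud(m,E,d); z=P[...,2]
M=((z>44)&(z<60)).astype(np.uint8); k,l=cv2.connectedComponents(M)
print([(P[l==i].mean(0).round(1).tolist(),ch(P[l==i].mean(0)),int((l==i).sum())) for i in range(1,k) if (l==i).sum()>60])
E
```

```text
(array([ 128.6, -494.8,  131. ]), array([-180. ,    0. ,   83.5]), 3.9)
[([798.6, -290.8, 53.0], array([ 337.7, -423.8]), 3120), ([514.5, -206.5, 51.1], array([  45.9, -372.2]), 479), ([507.9, -261.0, 51.0], array([  45.5, -427.1]), 409), ([675.9, -279.5, 46.5], array([ 214.5, -426.5]), 367), ([576.6, -272.4, 51.5], array([ 115. , -430.7]), 375), ([509.1, -325.7, 50.9], array([  53.9, -491.3]), 358), ([581.5, -332.9, 51.1], array([ 126.7, -490.2]), 346)]
```

View pics/w1.png

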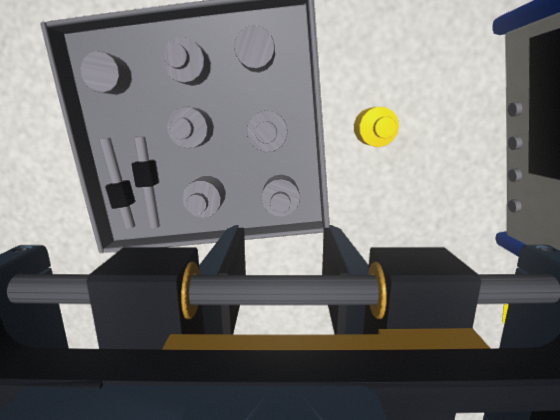

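arm_command(
  motion=[
    {"offset": [0.0045, -0.002, 0.03], "spin": 0},
    {"offset": [0, 0, 0.03], "spin": 0},
    {"offset": [0, 0, 0.02], "spin": 0},
    {"offset": [0, 0, 0], "spin": 0},
  ],
)

```text
time_s: 4.45
ee_pos: [579.9, -332.9, 51.1]
ee_rot: [-179.9, -0.0, 83.4]
force: [-0.9, -0.1, -0.5]
gripper_width: 44.1
gripper_force: 0.0
```

arm_command(
  motion=[
    {"offset": [0, 0, 0], "spin": 0},
    {"offset": [0, 0, 0], "spin": 0},
    {"offset": [0, 0, 0], "spin": 0},
    {"offset": [0, 0, 0], "spin": 0},
  ],
  jaw=0.01,
  newtons=30,
)

```text
time_s: 4.95
ee_pos: [581.6, -332.2, 51.5]
ee_rot: [180.0, 0.0, 83.5]
force: [0.4, 0.1, 0.1]
gripper_width: 10.5
gripper_force: 0.0
```

arm_command(
  motion=[
    {"offset": [0, 0, -0.03], "spin": 0},
    {"offset": [0, 0, -0.045], "spin": 0},
    {"offset": [0, 0, -0.045], "spin": 0},
    {"offset": [0, 0, -0.044], "spin": 0},
    {"offset": [0, 0, 0], "spin": 0},
  ],
)

```text
time_s: 5.58
ee_pos: [583.4, -333.2, 219.9]
ee_rot: [179.5, 0.2, 83.5]
force: [0.1, -1.1, -1.2]
gripper_width: 9.8
gripper_force: 0.0
```

```bash
cat > look.py <<'E'
from g import *
def knobs(n):
    im,d,m,E=grab(n); P=cloud(m,E,d); z=P[...,2]; x=P[...,0]
    M=((z>44)&(z<60)&(x<640)&(P[...,1]<-140)).astype(np.uint8); k,l=cv2.connectedComponents(M)
    return im,[(P[l==i].mean(0).round(1).tolist(),ch(P[l==i].mean(0)),int((l==i).sum())) for i in range(1,k) if (l==i).sum()>30]
E
python3 - <<'E'
from look import *
print(tcp())
im,k=knobs('wrist'); print(*k,sep='\n'); cv2.imwrite('pics/w2.png',im)
im2,k=knobs('top'); print(*k,sep='\n'); cv2.imwrite('pics/w2.png',np.hstack([im,im2[150:360,300:]]) if 0 else np.vstack([im[:250],cv2.resize(im2[140:340,320:520],(560,560))[:350]]))
E
```

```text
(array([ 128.6, -490.3,  219.9]), array([179.5,   0.2,  83.5]), 5.575)
([514.4, -206.7, 51.2], array([  45.8, -372.4]), 253)
([507.6, -260.8, 51.1], array([  45.2, -426.9]), 236)
([576.6, -272.4, 51.5], array([ 115. , -430.7]), 215)
([581.6, -333.1, 51.2], array([ 126.8, -490.4]), 202)
([508.9, -325.8, 51.1], array([  53.8, -491.4]), 208)
([581.8, -333.4, 51.7], array([ 127.1, -490.7]), 68)
([577.0, -271.4, 51.8], array([ 115.3, -429.6]), 69)
([515.3, -205.8, 52.0], array([  46.5, -371.4]), 68)
([509.6, -326.1, 51.8], array([  54.5, -491.6]), 80)
([508.2, -260.4, 51.9], array([  45.6, -426.5]), 76)
```

View pics/w2.png

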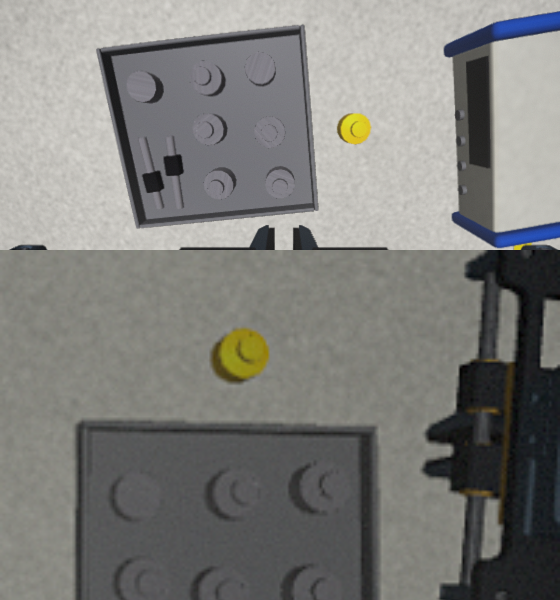

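Run:
```python
from g import *
m=env.camera_model('wrist'); H=np.array(m['hand_eye']); print(H, m['fx'],m['cx'],m['cy'],m['k1'])
K=np.array([[m['fx'],0,m['cx']],[0,m['fy'],m['cy']],[0,0,1.]])
Hi=np.linalg.inv(H)
for z in (-30,-5,0,14,168):
    for x in (-16,0,16):
        p=Hi@[x,0,z,1]; print(z,x,cv2.projectPoints(p[:3].reshape(1,1,3),np.zeros(3),np.zeros(3),K,np.array([m['k1'],0,0,0]))[0].ravel(),p[2])
# depth of visible fingers -> tool coords
im,d,_,E=grab('wrist'); P=cloud(m,H,d)
for v,u in ((232,266),(240,262),(245,262),(232,300),(240,303),(245,305)): print((u,v),P[v,u])
s=env.state(); print(s['qpos'],s['ee_pos'])
```

```text
[[  -0.    -1.    -0.3   73.4]
 [   1.    -0.     0.     0.8]
 [  -0.    -0.3    1.  -193. ]
 [   0.     0.     0.     1. ]] 323.33883418820415 283.3838920015062 207.46039595289778 -0.029441250689122244
-30 -16 [281.8 285.6] 180.67791042921846
-30 0 [281.7 259.3] 176.50119573885618
-30 16 [281.6 231.6] 172.3244810484939
-5 -16 [281.9 266.2] 204.81107425361552
-5 0 [281.9 242.6] 200.63435956325324
-5 16 [281.8 217.9] 196.45764487289097
0 -16 [282.  262.8] 209.63770701849492
0 0 [281.9 239.7] 205.46099232813265
0 16 [281.8 215.5] 201.28427763777037
14 -16 [282.  254.2] 223.1522787601573
14 0 [282.  232.3] 218.975564069795
14 16 [281.9 209.5] 214.79884937943274
168 -16 [282.5 200.6] 371.81256791844316
168 0 [282.4 186.9] 367.6358532280809
168 16 [282.4 172.9] 363.4591385377186
(266, 232) [ 17.7  -8.  -35.3]
(262, 240) [ 16.9  -9.5 -44.8]
(262, 245) [ 17.1  -9.1 -51.9]
(300, 232) [ 17.6   9.5 -35.3]
(303, 240) [ 17.2  10.4 -45.8]
(305, 245) [ 17.3  11.  -52.5]
[-30.7  26.4  73.7  -0.   80.  -24.2] [ 580.8 -331.8  213.9]
```

Run:
```python
from g import *
im,d,m,_=grab('wrist'); P=cloud(m,np.array(m['hand_eye']),d)
for u in (258,262,266,270,274,292,296,300,304,308):
    print(u,[(v,d[v,u].round(0),P[v,u].round(0).tolist()) for v in range(218,240,3)])
im2,k2,=grab('top')[:2]; P2=cloud(env.camera_model('top'),grab('top')[3],k2)
M=(P2[...,2]>100)&(P2[...,0]>480)&(P2[...,0]<690)&(P2[...,1]<-230)&(P2[...,1]>-430)
Q=P2[M]; print(len(Q),Q.min(0),Q.max(0))
for a in range(120,330,15):
    q=Q[(Q[:,2]>a)&(Q[:,2]<a+15)]
    if len(q): print(a,len(q),q.min(0),q.max(0))
cv2.imwrite('pics/w3.png',cv2.resize(im[190:300,200:370],None,fx=4,fy=4))
```

```text
258 [(218, np.float32(395.0), [-42.0, -30.0, 185.0]), (221, np.float32(426.0), [-55.0, -32.0, 213.0]), (224, np.float32(428.0), [-59.0, -33.0, 215.0]), (227, np.float32(428.0), [-63.0, -33.0, 214.0]), (230, np.float32(171.0), [17.0, -13.0, -31.0]), (233, np.float32(166.0), [17.0, -12.0, -36.0]), (236, np.float32(161.0), [18.0, -12.0, -41.0]), (239, np.float32(158.0), [17.0, -11.0, -44.0])]
262 [(218, np.float32(395.0), [-42.0, -25.0, 185.0]), (221, np.float32(427.0), [-55.0, -27.0, 215.0]), (224, np.float32(429.0), [-60.0, -27.0, 215.0]), (227, np.float32(176.0), [17.0, -11.0, -26.0]), (230, np.float32(171.0), [17.0, -10.0, -31.0]), (233, np.float32(166.0), [17.0, -10.0, -36.0]), (236, np.float32(163.0), [17.0, -10.0, -40.0]), (239, np.float32(158.0), [17.0, -10.0, -44.0])]
266 [(218, np.float32(396.0), [-42.0, -20.0, 185.0]), (221, np.float32(428.0), [-56.0, -22.0, 215.0]), (224, np.float32(427.0), [-59.0, -22.0, 214.0]), (227, np.float32(176.0), [17.0, -9.0, -26.0]), (230, np.float32(171.0), [17.0, -8.0, -31.0]), (233, np.float32(166.0), [18.0, -8.0, -36.0]), (236, np.float32(161.0
[... 2481 characters left out ...]
(224, np.float32(429.0), [-60.0, 34.0, 215.0]), (227, np.float32(430.0), [-64.0, 34.0, 215.0]), (230, np.float32(170.0), [18.0, 14.0, -32.0]), (233, np.float32(0.0), [nan, nan, nan]), (236, np.float32(162.0), [17.0, 13.0, -40.0]), (239, np.float32(157.0), [18.0, 13.0, -45.0])]
9147 [ 494.  -379.5  236.1] [ 675.2 -230.   585.1]
225 12 [ 571.4 -325.   236.1] [ 594.1 -313.4  239.8]
240 63 [ 570.3 -330.1  240.5] [ 598.4 -312.2  255. ]
255 85 [ 569.  -346.1  255.1] [ 599.8 -312.8  269.9]
270 58 [ 570.1 -342.1  270.4] [ 600.6 -312.9  285. ]
285 35 [ 587.1 -333.7  285. ] [ 597.  -315.7  300. ]
300 11 [ 554.7 -326.9  300.2] [ 592.4 -316.5  314.5]
315 286 [ 505.7 -367.8  315.5] [ 667.6 -285.9  330. ]
```

View pics/w3.png

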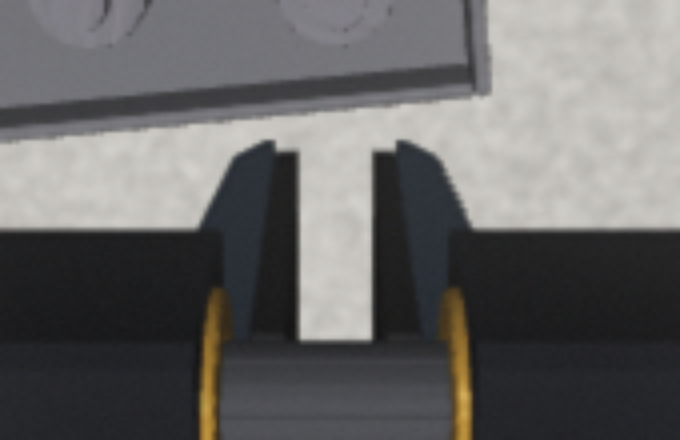

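The cameras show the real fingertips about 22 mm behind the reported TCP, not 14 mm ahead of it, so the fingers closed above the knob. I'll go 36 mm lower.

arm_command(
  motion=[
    {"offset": [0, 0, 0.055], "spin": 0},
    {"offset": [0, 0, 0.055], "spin": 0},
    {"offset": [0, 0, 0.04], "spin": 0},
    {"offset": [0, 0, 0], "spin": 0},
  ],
  jaw=0.044,
)

```text
time_s: 6.38
ee_pos: [578.6, -330.5, 60.6]
ee_rot: [-179.5, -0.2, 83.5]
force: [0.6, 0.5, 0.5]
gripper_width: 43.6
gripper_force: 0.0
```

arm_command(
  motion=[
    {"offset": [0, 0, 0.03], "spin": 0},
    {"offset": [0, 0, 0.015], "spin": 0},
    {"offset": [0, 0, 0.005], "spin": 0},
    {"offset": [0, 0, 0], "spin": 0},
  ],
)

```text
time_s: 6.88
ee_pos: [581.9, -332.5, 15.9]
ee_rot: [179.9, 0.0, 83.5]
force: [-0.4, -0.1, 0.5]
gripper_width: 43.9
gripper_force: 0.0
```

arm_command(
  motion=[
    {"offset": [0, 0, 0], "spin": 0},
    {"offset": [0, 0, 0], "spin": 0},
    {"offset": [0, 0, 0], "spin": 0},
    {"offset": [0, 0, 0], "spin": 0},
  ],
  jaw=0.008,
)

```text
time_s: 7.38
ee_pos: [581.3, -332.3, 15.5]
ee_rot: [180.0, 0.0, 83.5]
force: [-0.6, 0.6, 2.4]
gripper_width: 16.0
gripper_force: 30.0
```

arm_command(
  motion=[
    {"offset": [0, 0, -0.03], "spin": 0},
    {"offset": [0, 0, -0.045], "spin": 0},
    {"offset": [0, 0, -0.045], "spin": 0},
    {"offset": [0, 0, -0.045], "spin": 0},
    {"offset": [0, 0, 0], "spin": 0},
  ],
  newtons=45,
)

```text
time_s: 8.0
ee_pos: [583.5, -333.3, 184.1]
ee_rot: [179.5, 0.2, 83.5]
force: [-0.0, 0.5, -2.7]
gripper_width: 15.2
gripper_force: 45.0
```

arm_command(
  motion=[
    {"offset": [0.03, 0, 0], "spin": 0},
    {"offset": [0.055, -0.007, 0], "spin": 0},
    {"offset": [0.055, -0.007, 0], "spin": 0},
    {"offset": [0.055, -0.007, 0], "spin": 0},
    {"offset": [0.055, -0.007, 0], "spin": 0},
  ],
)

```text
time_s: 8.62
ee_pos: [580.4, -78.7, 177.6]
ee_rot: [-179.8, -0.0, 83.5]
force: [0.3, 0.6, -2.1]
gripper_width: 15.6
gripper_force: 45.0
```

arm_command(
  motion=[
    {"offset": [0.055, -0.007, 0], "spin": 0},
    {"offset": [0.055, -0.007, 0], "spin": 0},
    {"offset": [0.055, -0.007, 0], "spin": 0},
    {"offset": [0.055, -0.007, 0], "spin": 0},
    {"offset": [0.055, -0.01, 0], "spin": 0},
  ],
)

```text
time_s: 9.25
ee_pos: [573.8, 198.4, 177.5]
ee_rot: [-179.8, 0.1, 83.5]
force: [-0.6, -0.8, -2.3]
gripper_width: 15.6
gripper_force: 45.0
```

arm_command(
  motion=[
    {"offset": [0, 0, 0.05], "spin": 0},
    {"offset": [0, 0, 0.05], "spin": 0},
    {"offset": [0, 0, 0.04], "spin": 0},
    {"offset": [0, 0, 0.015], "spin": 0},
    {"offset": [0, 0, 0.007], "spin": 0},
  ],
)

```text
time_s: 9.88
ee_pos: [574.6, 196.8, 16.9]
ee_rot: [-179.9, 0.0, 83.5]
force: [-0.3, 0.2, -0.9]
gripper_width: 16.0
gripper_force: 45.0
```

arm_command(
  motion=[
    {"offset": [0, 0, 0], "spin": 0},
    {"offset": [0, 0, 0], "spin": 0},
  ],
)

```text
time_s: 10.12
ee_pos: [576.2, 197.2, 19.5]
ee_rot: [179.8, -0.1, 83.5]
force: [1.1, -0.3, -1.3]
gripper_width: 15.6
gripper_force: 45.0
```

arm_command(
  motion=[
    {"offset": [0, 0, 0.002], "spin": 0},
    {"offset": [0, 0, 0], "spin": 0},
  ],
)

```text
time_s: 10.38
ee_pos: [575.3, 197.0, 16.6]
ee_rot: [179.9, -0.0, 83.5]
force: [0.0, 0.4, 0.1]
gripper_width: 15.4
gripper_force: 45.0
```

arm_command(
  motion=[
    {"offset": [0, 0, 0], "spin": 0},
    {"offset": [0, 0, 0], "spin": 0},
    {"offset": [0, 0, 0], "spin": 0},
  ],
  jaw=0.042,
)

```text
time_s: 10.75
ee_pos: [575.2, 197.0, 16.2]
ee_rot: [180.0, -0.0, 83.5]
force: [0.4, -0.1, -0.0]
gripper_width: 41.3
gripper_force: 0.0
```

arm_command(
  motion=[
    {"offset": [0, 0, -0.03], "spin": 0},
    {"offset": [0, 0, -0.045], "spin": 0},
    {"offset": [0, 0, -0.045], "spin": 0},
    {"offset": [0, 0, -0.044], "spin": 0},
    {"offset": [-0.03, 0.004, 0], "spin": 0},
  ],
)

```text
time_s: 11.38
ee_pos: [578.1, 168.4, 184.5]
ee_rot: [179.5, -0.2, 83.7]
force: [0.9, -0.6, -0.9]
gripper_width: 42.1
gripper_force: 0.0
```

arm_command(
  motion=[
    {"offset": [-0.055, 0.006, 0], "spin": 0},
    {"offset": [-0.055, 0.006, 0], "spin": 0},
    {"offset": [-0.055, 0.006, 0], "spin": 0},
    {"offset": [-0.055, 0.006, 0], "spin": 0},
    {"offset": [-0.055, 0.006, 0], "spin": 0},
  ],
)

```text
time_s: 12.0
ee_pos: [574.3, -111.8, 180.3]
ee_rot: [180.0, 0.0, 83.5]
force: [0.5, 0.3, -0.4]
gripper_width: 41.5
gripper_force: 0.0
```

arm_command(
  motion=[
    {"offset": [-0.055, 0.006, 0], "spin": 0},
    {"offset": [-0.055, 0.006, 0], "spin": 0},
    {"offset": [-0.05, 0.0085, 0.03], "spin": 0},
    {"offset": [0, 0, 0.05], "spin": 0},
    {"offset": [0, 0, 0], "spin": 0},
  ],
)

```text
time_s: 12.62
ee_pos: [573.7, -270.4, 96.1]
ee_rot: [-179.5, -0.2, 83.5]
force: [0.1, 0.3, 0.5]
gripper_width: 41.9
gripper_force: 0.0
```

Run:
```python
from look import *
print(tcp())
im,k=knobs('wrist'); print(*k,sep='\n')
print(tcp())
```

```text
(array([ 111.9, -429.1,   96.1]), array([-179.5,   -0.2,   83.5]), 12.625)
([514.4, -205.6, 51.1], array([  45.6, -371.3]), 523)
([507.9, -260.3, 50.9], array([  45.3, -426.4]), 461)
([576.6, -271.6, 51.1], array([ 114.9, -429.9]), 439)
(array([ 114.1, -429.2,   99.1]), array([-179.8,   -0.1,   83.5]), 12.675)
```

arm_command(
  motion=[
    {"offset": [0, 0, 0.045], "spin": 0},
    {"offset": [0, 0, 0.025], "spin": 0},
    {"offset": [0, 0, 0.01], "spin": 0},
    {"offset": [0, 0, 0.005], "spin": 0},
    {"offset": [0, 0, 0], "spin": 0},
  ],
)

```text
time_s: 13.3
ee_pos: [577.7, -271.5, 16.4]
ee_rot: [179.9, 0.0, 83.5]
force: [0.5, -0.1, 0.8]
gripper_width: 41.8
gripper_force: 0.0
```

arm_command(
  motion=[
    {"offset": [0, 0, 0], "spin": 0},
    {"offset": [0, 0, 0], "spin": 0},
    {"offset": [0, 0, 0], "spin": 0},
    {"offset": [0, 0, 0], "spin": 0},
  ],
  jaw=0.008,
)

```text
time_s: 13.8
ee_pos: [576.7, -271.4, 15.4]
ee_rot: [180.0, 0.0, 83.5]
force: [0.0, 0.5, 1.5]
gripper_width: 15.7
gripper_force: 45.0
```

arm_command(
  motion=[
    {"offset": [0, 0, -0.03], "spin": 0},
    {"offset": [0, 0, -0.045], "spin": 0},
    {"offset": [0, 0, -0.045], "spin": 0},
    {"offset": [0, 0, -0.045], "spin": 0},
    {"offset": [0, 0, 0], "spin": 0},
  ],
)

```text
time_s: 14.42
ee_pos: [578.9, -272.3, 184.1]
ee_rot: [179.5, 0.2, 83.5]
force: [0.1, 0.4, -1.8]
gripper_width: 17.2
gripper_force: 4.5
```

arm_command(
  motion=[
    {"offset": [0.04, -0.01, 0], "spin": 0},
    {"offset": [0.05, -0.0125, 0], "spin": 0},
    {"offset": [0.05, -0.0125, 0], "spin": 0},
    {"offset": [0.05, -0.0125, 0], "spin": 0},
    {"offset": [0.05, -0.0125, 0], "spin": 0},
  ],
)

```text
time_s: 15.05
ee_pos: [542.8, -24.4, 178.2]
ee_rot: [-179.8, 0.0, 83.5]
force: [0.9, 0.0, -1.7]
gripper_width: 15.4
gripper_force: 45.0
```

arm_command(
  motion=[
    {"offset": [0.05, -0.0125, 0], "spin": 0},
    {"offset": [0.05, -0.0125, 0], "spin": 0},
    {"offset": [0.05, -0.0125, 0], "spin": 0},
    {"offset": [0.05, -0.0125, 0], "spin": 0},
    {"offset": [0.025, -0.005, 0], "spin": 0},
  ],
)

```text
time_s: 15.68
ee_pos: [513.2, 205.9, 178.0]
ee_rot: [-179.8, 0.1, 83.7]
force: [-0.4, -0.3, -1.2]
gripper_width: 16.0
gripper_force: 45.0
```

arm_command(
  motion=[
    {"offset": [0, 0, 0.05], "spin": 0},
    {"offset": [0, 0, 0.05], "spin": 0},
    {"offset": [0, 0, 0.04], "spin": 0},
    {"offset": [0, 0, 0.01], "spin": 0},
    {"offset": [0, 0, 0], "spin": 0},
  ],
)

```text
time_s: 16.3
ee_pos: [514.7, 203.6, 29.5]
ee_rot: [-179.9, 0.0, 83.5]
force: [0.4, 0.5, -1.6]
gripper_width: 15.5
gripper_force: 45.0
```

arm_command(
  motion=[
    {"offset": [0, 0, 0.006], "spin": 0},
    {"offset": [0, 0, 0.006], "spin": 0},
    {"offset": [0, 0, 0.002], "spin": 0},
    {"offset": [0, 0, 0], "spin": 0},
  ],
)

```text
time_s: 16.8
ee_pos: [515.1, 203.8, 16.8]
ee_rot: [180.0, -0.0, 83.5]
force: [-1.6, -0.6, 3.4]
gripper_width: 15.3
gripper_force: 45.0
```

arm_command(
  motion=[
    {"offset": [0, 0, 0], "spin": 0},
    {"offset": [0, 0, 0], "spin": 0},
    {"offset": [0, 0, 0], "spin": 0},
  ],
  jaw=0.042,
)

```text
time_s: 17.18
ee_pos: [515.1, 203.8, 16.0]
ee_rot: [180.0, -0.0, 83.5]
force: [-0.8, 1.0, 0.9]
gripper_width: 41.0
gripper_force: 0.0
```

arm_command(
  motion=[
    {"offset": [0, 0, -0.03], "spin": 0},
    {"offset": [0, 0, -0.045], "spin": 0},
    {"offset": [0, 0, -0.045], "spin": 0},
    {"offset": [0, 0, -0.044], "spin": 0},
    {"offset": [-0.025, 0.003, 0], "spin": 0},
  ],
)

```text
time_s: 17.8
ee_pos: [517.7, 180.1, 184.0]
ee_rot: [179.5, -0.2, 83.6]
force: [-0.5, -0.4, -0.9]
gripper_width: 42.1
gripper_force: 0.0
```

arm_command(
  motion=[
    {"offset": [-0.05, 0.006, 0], "spin": 0},
    {"offset": [-0.05, 0.006, 0], "spin": 0},
    {"offset": [-0.05, 0.006, 0], "spin": 0},
    {"offset": [-0.05, 0.006, 0], "spin": 0},
    {"offset": [-0.05, 0.006, 0], "spin": 0},
  ],
)

```text
time_s: 18.42
ee_pos: [516.7, -74.8, 180.1]
ee_rot: [180.0, 0.0, 83.5]
force: [1.1, 0.2, 0.2]
gripper_width: 41.9
gripper_force: 0.0
```

arm_command(
  motion=[
    {"offset": [-0.05, 0.006, 0], "spin": 0},
    {"offset": [-0.05, 0.004, 0.03], "spin": 0},
    {"offset": [-0.032, 0.0025, 0.05], "spin": 0},
    {"offset": [0, 0, 0], "spin": 0},
  ],
)

```text
time_s: 18.92
ee_pos: [511.3, -206.5, 96.4]
ee_rot: [-179.5, -0.1, 83.3]
force: [-0.7, 0.2, 0.2]
gripper_width: 41.8
gripper_force: 0.0
```

Run:
```python
from look import *
print(tcp())
im,k=knobs('wrist'); print(*k,sep='\n')
print(tcp())
```

```text
(array([  42.6, -372.6,   96.4]), array([-179.5,   -0.1,   83.3]), 18.925)
([513.5, -205.0, 51.1], array([  44.7, -370.8]), 440)
([507.8, -253.5, 47.8], array([  44.5, -419.6]), 66)
(array([  44.4, -371.7,   98.8]), array([-179.8,   -0.1,   83.4]), 18.975)
```

arm_command(
  motion=[
    {"offset": [0, 0, 0.045], "spin": 0},
    {"offset": [0, 0, 0.025], "spin": 0},
    {"offset": [0, 0, 0.01], "spin": 0},
    {"offset": [0, 0, 0.005], "spin": 0},
    {"offset": [0, 0, 0], "spin": 0},
  ],
)

```text
time_s: 19.6
ee_pos: [515.2, -205.8, 16.1]
ee_rot: [179.9, 0.0, 83.6]
force: [0.8, -0.0, 0.1]
gripper_width: 42.2
gripper_force: 0.0
```

arm_command(
  motion=[
    {"offset": [0, 0, 0], "spin": 0},
    {"offset": [0, 0, 0], "spin": 0},
    {"offset": [0, 0, 0], "spin": 0},
    {"offset": [0, 0, 0], "spin": 0},
  ],
  jaw=0.008,
)

```text
time_s: 20.1
ee_pos: [514.1, -205.9, 15.3]
ee_rot: [-180.0, 0.0, 83.5]
force: [-2.5, -0.3, 2.9]
gripper_width: 15.7
gripper_force: 45.0
```

arm_command(
  motion=[
    {"offset": [0, 0, -0.03], "spin": 0},
    {"offset": [0, 0, -0.045], "spin": 0},
    {"offset": [0, 0, -0.045], "spin": 0},
    {"offset": [0, 0, -0.045], "spin": 0},
    {"offset": [0, 0, 0], "spin": 0},
  ],
)

```text
time_s: 20.72
ee_pos: [516.5, -206.7, 183.5]
ee_rot: [179.6, 0.1, 83.5]
force: [0.1, 0.3, -1.9]
gripper_width: 15.7
gripper_force: 45.0
```

arm_command(
  motion=[
    {"offset": [0.04, -0.01, 0], "spin": 0},
    {"offset": [0.05, -0.013, 0], "spin": 0},
    {"offset": [0.05, -0.013, 0], "spin": 0},
    {"offset": [0.05, -0.013, 0], "spin": 0},
    {"offset": [0.05, -0.013, 0], "spin": 0},
  ],
)

```text
time_s: 21.35
ee_pos: [478.2, 41.1, 178.1]
ee_rot: [-179.8, 0.0, 83.5]
force: [1.0, -0.5, -1.3]
gripper_width: 15.5
gripper_force: 45.0
```

arm_command(
  motion=[
    {"offset": [0.05, -0.013, 0], "spin": 0},
    {"offset": [0.05, -0.013, 0], "spin": 0},
    {"offset": [0.05, -0.013, 0], "spin": 0},
    {"offset": [0.017, -0.0045, 0], "spin": 0},
    {"offset": [0, 0, 0.02], "spin": 0},
  ],
)

```text
time_s: 21.98
ee_pos: [455.5, 211.6, 159.5]
ee_rot: [179.9, -0.0, 83.7]
force: [0.6, -1.2, -2.6]
gripper_width: 15.5
gripper_force: 45.0
```

arm_command(
  motion=[
    {"offset": [0, 0, 0.05], "spin": 0},
    {"offset": [0, 0, 0.05], "spin": 0},
    {"offset": [0, 0, 0.03], "spin": 0},
    {"offset": [0, 0, 0], "spin": 0},
  ],
)

```text
time_s: 22.48
ee_pos: [452.6, 208.7, 27.1]
ee_rot: [-179.6, 0.3, 83.5]
force: [0.2, -0.2, -2.4]
gripper_width: 15.3
gripper_force: 45.0
```

arm_command(
  motion=[
    {"offset": [0, 0, 0.006], "spin": 0},
    {"offset": [0, 0, 0.006], "spin": 0},
    {"offset": [0, 0, 0.002], "spin": 0},
    {"offset": [0, 0, 0], "spin": 0},
  ],
)

```text
time_s: 22.98
ee_pos: [455.6, 210.6, 16.5]
ee_rot: [179.9, -0.0, 83.5]
force: [-0.2, -0.1, -1.7]
gripper_width: 15.9
gripper_force: 45.0
```

arm_command(
  motion=[
    {"offset": [0, 0, 0.001], "spin": 0},
    {"offset": [0, 0, 0], "spin": 0},
  ],
)

```text
time_s: 23.22
ee_pos: [455.6, 210.8, 16.2]
ee_rot: [179.9, -0.0, 83.5]
force: [-1.2, -0.5, 7.1]
gripper_width: 15.2
gripper_force: 45.0
```

arm_command(
  motion=[
    {"offset": [0, 0, 0], "spin": 0},
    {"offset": [0, 0, 0], "spin": 0},
    {"offset": [0, 0, 0], "spin": 0},
  ],
  jaw=0.042,
)

```text
time_s: 23.6
ee_pos: [455.5, 210.6, 15.0]
ee_rot: [180.0, -0.0, 83.5]
force: [0.2, -0.7, 0.6]
gripper_width: 40.8
gripper_force: 0.0
```

arm_command(
  motion=[
    {"offset": [0, 0, -0.03], "spin": 0},
    {"offset": [0, 0, -0.045], "spin": 0},
    {"offset": [0, 0, -0.045], "spin": 0},
    {"offset": [0, 0, -0.045], "spin": 0},
    {"offset": [-0.03, 0.007, 0], "spin": 0},
  ],
)

```text
time_s: 24.22
ee_pos: [461.5, 181.6, 183.8]
ee_rot: [179.5, -0.2, 83.7]
force: [0.9, -0.0, 0.5]
gripper_width: 41.7
gripper_force: 0.0
```

arm_command(
  motion=[
    {"offset": [-0.055, 0.0125, 0], "spin": 0},
    {"offset": [-0.055, 0.0125, 0], "spin": 0},
    {"offset": [-0.055, 0.0125, 0], "spin": 0},
    {"offset": [-0.055, 0.0125, 0], "spin": 0},
    {"offset": [-0.055, 0.0125, 0], "spin": 0},
  ],
)

```text
time_s: 24.85
ee_pos: [490.1, -102.2, 180.1]
ee_rot: [180.0, -0.0, 83.5]
force: [-0.4, 0.3, 0.6]
gripper_width: 42.0
gripper_force: 0.0
```

arm_command(
  motion=[
    {"offset": [-0.055, 0.0125, 0], "spin": 0},
    {"offset": [-0.055, 0.0125, 0], "spin": 0},
    {"offset": [-0.047, 0.011, 0.03], "spin": 0},
    {"offset": [0, 0, 0.05], "spin": 0},
    {"offset": [0, 0, 0], "spin": 0},
  ],
)

```text
time_s: 25.48
ee_pos: [505.0, -259.4, 96.4]
ee_rot: [-179.5, -0.2, 83.5]
force: [0.1, 0.2, 0.1]
gripper_width: 42.0
gripper_force: 0.0
```

Run:
```python
from look import *
env.grab_frame('wrist'); print(tcp())
im,k=knobs('wrist'); print(*k,sep='\n')
im,k=knobs('top'); print(*k,sep='\n')
```

```text
(array([  44.6, -426.2,   99.1]), array([-179.8,   -0.1,   83.5]), 25.525)
([507.1, -260.2, 51.1], array([  44.5, -426.4]), 430)
([508.2, -260.5, 51.8], array([  45.7, -426.6]), 77)
```

arm_command(
  motion=[
    {"offset": [0, 0, 0.045], "spin": 0},
    {"offset": [0, 0, 0.025], "spin": 0},
    {"offset": [0, 0, 0.01], "spin": 0},
    {"offset": [0, 0, 0.005], "spin": 0},
    {"offset": [0, 0, 0], "spin": 0},
  ],
)

```text
time_s: 26.25
ee_pos: [508.9, -260.7, 16.2]
ee_rot: [179.9, 0.1, 83.5]
force: [-0.6, -0.1, 0.6]
gripper_width: 42.0
gripper_force: 0.0
```

arm_command(
  motion=[
    {"offset": [0, 0, 0], "spin": 0},
    {"offset": [0, 0, 0], "spin": 0},
    {"offset": [0, 0, 0], "spin": 0},
    {"offset": [0, 0, 0], "spin": 0},
  ],
  jaw=0.008,
)

```text
time_s: 26.75
ee_pos: [507.9, -260.5, 15.3]
ee_rot: [-180.0, 0.0, 83.5]
force: [-1.4, -0.3, 2.3]
gripper_width: 15.6
gripper_force: 45.0
```

arm_command(
  motion=[
    {"offset": [0, 0, -0.03], "spin": 0},
    {"offset": [0, 0, -0.045], "spin": 0},
    {"offset": [0, 0, -0.045], "spin": 0},
    {"offset": [0, 0, -0.045], "spin": 0},
    {"offset": [0, 0, 0], "spin": 0},
  ],
)

```text
time_s: 27.38
ee_pos: [510.2, -261.5, 183.6]
ee_rot: [179.6, 0.2, 83.5]
force: [0.7, 0.9, -2.6]
gripper_width: 15.4
gripper_force: 45.0
```

arm_command(
  motion=[
    {"offset": [0.04, 0.002, 0], "spin": 0},
    {"offset": [0.05, 0.002, 0], "spin": 0},
    {"offset": [0.05, 0.002, 0], "spin": 0},
    {"offset": [0.05, 0.002, 0], "spin": 0},
    {"offset": [0.05, 0.002, 0], "spin": 0},
  ],
)

```text
time_s: 28.0
ee_pos: [544.0, -21.4, 177.9]
ee_rot: [-179.8, 0.0, 83.5]
force: [0.5, 0.2, -1.2]
gripper_width: 15.5
gripper_force: 45.0
```

arm_command(
  motion=[
    {"offset": [0.05, 0.002, 0], "spin": 0},
    {"offset": [0.05, 0.001, 0], "spin": 0},
    {"offset": [0.052, 0.0015, 0], "spin": 0},
    {"offset": [0, 0, 0.01], "spin": 0},
    {"offset": [0, 0, 0.03], "spin": 0},
  ],
)

```text
time_s: 28.62
ee_pos: [566.7, 127.5, 138.9]
ee_rot: [180.0, 0.0, 83.6]
force: [-0.1, -0.3, -1.9]
gripper_width: 15.8
gripper_force: 45.0
```

arm_command(
  motion=[
    {"offset": [0, 0, 0.05], "spin": 0},
    {"offset": [0, 0, 0.04], "spin": 0},
    {"offset": [0, 0, 0.02], "spin": 0},
    {"offset": [0, 0, 0], "spin": 0},
  ],
)

```text
time_s: 29.12
ee_pos: [563.9, 125.9, 26.9]
ee_rot: [-179.6, 0.2, 83.5]
force: [0.1, 0.2, -1.8]
gripper_width: 15.4
gripper_force: 45.0
```

arm_command(
  motion=[
    {"offset": [0, 0, 0.006], "spin": 0},
    {"offset": [0, 0, 0.006], "spin": 0},
    {"offset": [0, 0, 0.003], "spin": 0},
    {"offset": [0, 0, 0], "spin": 0},
  ],
)

```text
time_s: 29.62
ee_pos: [566.9, 127.6, 16.3]
ee_rot: [179.9, -0.0, 83.5]
force: [-2.4, 0.2, 4.4]
gripper_width: 15.8
gripper_force: 45.0
```

arm_command(
  motion=[
    {"offset": [0, 0, 0], "spin": 0},
    {"offset": [0, 0, 0], "spin": 0},
    {"offset": [0, 0, 0], "spin": 0},
  ],
  jaw=0.042,
)

```text
time_s: 30.0
ee_pos: [566.9, 127.4, 15.0]
ee_rot: [180.0, 0.0, 83.5]
force: [-0.3, 0.1, -0.3]
gripper_width: 41.5
gripper_force: 0.0
```

arm_command(
  motion=[
    {"offset": [0, 0, -0.03], "spin": 0},
    {"offset": [0, 0, -0.045], "spin": 0},
    {"offset": [0, 0, -0.045], "spin": 0},
    {"offset": [0, 0, -0.045], "spin": 0},
    {"offset": [-0.03, -0.001, 0], "spin": 0},
  ],
)

```text
time_s: 30.62
ee_pos: [565.2, 99.1, 184.2]
ee_rot: [179.5, -0.2, 83.7]
force: [-0.5, 0.4, -0.5]
gripper_width: 41.9
gripper_force: 0.0
```

arm_command(
  motion=[
    {"offset": [-0.055, -0.001, 0], "spin": 0},
    {"offset": [-0.055, -0.001, 0], "spin": 0},
    {"offset": [-0.055, -0.001, 0], "spin": 0},
    {"offset": [-0.055, -0.001, 0], "spin": 0},
    {"offset": [-0.055, 0, 0], "spin": 0},
  ],
)

```text
time_s: 31.25
ee_pos: [527.0, -176.8, 180.0]
ee_rot: [180.0, 0.0, 83.5]
force: [0.8, 0.5, -0.0]
gripper_width: 42.0
gripper_force: 0.0
```

arm_command(
  motion=[
    {"offset": [-0.055, 0, 0], "spin": 0},
    {"offset": [-0.055, -0.001, 0], "spin": 0},
    {"offset": [-0.0415, 0, 0.03], "spin": 0},
    {"offset": [0, 0, 0.05], "spin": 0},
    {"offset": [0, 0, 0], "spin": 0},
  ],
)

```text
time_s: 31.88
ee_pos: [506.3, -324.2, 96.3]
ee_rot: [-179.5, -0.2, 83.5]
force: [0.5, 0.5, 0.3]
gripper_width: 42.3
gripper_force: 0.0
```

Run:
```python
from look import *
env.grab_frame('wrist'); print(tcp())
im,k=knobs('wrist'); print(*k,sep='\n')
im,k=knobs('top'); print(*k,sep='\n')
```

```text
(array([  53.2, -490.7,   99. ]), array([-179.8,   -0.1,   83.5]), 31.925)
([508.2, -325.6, 51.0], array([  53.1, -491.3]), 431)
([509.6, -326.2, 51.8], array([  54.5, -491.7]), 81)
```

arm_command(
  motion=[
    {"offset": [0, 0, 0.045], "spin": 0},
    {"offset": [0, 0, 0.025], "spin": 0},
    {"offset": [0, 0, 0.01], "spin": 0},
    {"offset": [0, 0, 0.005], "spin": 0},
    {"offset": [0, 0, 0], "spin": 0},
  ],
)

```text
time_s: 32.65
ee_pos: [510.1, -325.9, 16.3]
ee_rot: [179.9, 0.1, 83.5]
force: [0.3, -0.5, 0.6]
gripper_width: 42.0
gripper_force: 0.0
```

arm_command(
  motion=[
    {"offset": [0, 0, 0], "spin": 0},
    {"offset": [0, 0, 0], "spin": 0},
    {"offset": [0, 0, 0], "spin": 0},
    {"offset": [0, 0, 0], "spin": 0},
  ],
  jaw=0.008,
)

```text
time_s: 33.15
ee_pos: [509.0, -325.6, 15.4]
ee_rot: [-180.0, 0.0, 83.5]
force: [-2.0, 0.5, 2.6]
gripper_width: 15.6
gripper_force: 45.0
```

arm_command(
  motion=[
    {"offset": [0, 0, -0.03], "spin": 0},
    {"offset": [0, 0, -0.045], "spin": 0},
    {"offset": [0, 0, -0.045], "spin": 0},
    {"offset": [0, 0, -0.045], "spin": 0},
    {"offset": [0, 0, 0], "spin": 0},
  ],
)

```text
time_s: 33.78
ee_pos: [511.3, -326.7, 183.8]
ee_rot: [179.6, 0.2, 83.5]
force: [0.4, 0.1, -2.6]
gripper_width: 15.8
gripper_force: 45.0
```

arm_command(
  motion=[
    {"offset": [0.05, -0.013, 0], "spin": 0},
    {"offset": [0.05, -0.013, 0], "spin": 0},
    {"offset": [0.05, -0.013, 0], "spin": 0},
    {"offset": [0.05, -0.013, 0], "spin": 0},
    {"offset": [0.05, -0.013, 0], "spin": 0},
  ],
)

```text
time_s: 34.4
ee_pos: [471.3, -68.0, 178.1]
ee_rot: [-179.8, -0.0, 83.5]
force: [1.1, 0.0, -2.3]
gripper_width: 15.7
gripper_force: 45.0
```

arm_command(
  motion=[
    {"offset": [0.05, -0.013, 0], "spin": 0},
    {"offset": [0.05, -0.012, 0], "spin": 0},
    {"offset": [0.05, -0.012, 0], "spin": 0},
    {"offset": [0.0565, -0.012, 0], "spin": 0},
    {"offset": [0, 0, 0.03], "spin": 0},
  ],
)

```text
time_s: 35.02
ee_pos: [447.7, 144.9, 149.7]
ee_rot: [179.9, -0.1, 83.8]
force: [0.6, -1.6, -2.8]
gripper_width: 15.4
gripper_force: 45.0
```

arm_command(
  motion=[
    {"offset": [0, 0, 0.05], "spin": 0},
    {"offset": [0, 0, 0.04], "spin": 0},
    {"offset": [0, 0, 0.03], "spin": 0},
    {"offset": [0, 0, 0], "spin": 0},
  ],
)

```text
time_s: 35.52
ee_pos: [444.0, 140.0, 26.9]
ee_rot: [-179.5, 0.2, 83.5]
force: [0.7, 0.1, -1.8]
gripper_width: 15.9
gripper_force: 45.0
```

arm_command(
  motion=[
    {"offset": [0, 0, 0.006], "spin": 0},
    {"offset": [0, 0, 0.006], "spin": 0},
    {"offset": [0, 0, 0.003], "spin": 0},
    {"offset": [0, 0, 0], "spin": 0},
  ],
)

```text
time_s: 36.02
ee_pos: [447.8, 141.3, 16.3]
ee_rot: [179.9, -0.1, 83.5]
force: [-2.5, -0.2, 4.5]
gripper_width: 15.6
gripper_force: 45.0
```

arm_command(
  motion=[
    {"offset": [0, 0, 0], "spin": 0},
    {"offset": [0, 0, 0], "spin": 0},
    {"offset": [0, 0, 0], "spin": 0},
  ],
  jaw=0.042,
)

```text
time_s: 36.4
ee_pos: [447.7, 141.0, 15.2]
ee_rot: [180.0, -0.0, 83.5]
force: [1.2, 0.2, -0.0]
gripper_width: 40.8
gripper_force: 0.0
```

arm_command(
  motion=[
    {"offset": [0, 0, -0.045], "spin": 0},
    {"offset": [0, 0, -0.05], "spin": 0},
    {"offset": [0, 0, -0.05], "spin": 0},
    {"offset": [0, 0, -0.05], "spin": 0},
    {"offset": [0, 0, -0.05], "spin": 0},
  ],
)

```text
time_s: 37.02
ee_pos: [447.2, 140.8, 261.7]
ee_rot: [180.0, -0.0, 83.5]
force: [0.3, 0.3, -0.7]
gripper_width: 41.8
gripper_force: 0.0
```

arm_command(
  motion=[
    {"offset": [0.045, 0, 0], "spin": 0},
    {"offset": [0.05, 0, 0], "spin": 0},
    {"offset": [0.05, 0, 0], "spin": 0},
    {"offset": [0.05, 0, 0], "spin": 0},
    {"offset": [0, 0, 0], "spin": 0},
  ],
  jaw=0.0,
)

```text
time_s: 37.65
ee_pos: [469.3, 337.5, 258.9]
ee_rot: [-179.9, 0.0, 83.7]
force: [-0.6, -0.4, 0.3]
gripper_width: 0.1
gripper_force: 0.0
```

Run:
```python
from look import *
print(tcp())
im,d,m,E=grab('scene'); cv2.imwrite('pics/s2.png',im); P=cloud(m,E,d); 
im2,d,m,E=grab('top'); P=cloud(m,E,d); cv2.imwrite('pics/t2.png',im2)
for n in ('top','scene'):
    im,d,m,E=grab(n); P=cloud(m,E,d); Y=(P[...,:2]-C)@A.T
    M=(np.abs(Y[...,0])<93)&(np.abs(Y[...,1])<83)&(P[...,2]>45)&(P[...,2]<62); k,l=cv2.connectedComponents(M.astype(np.uint8))
    print(n,[(Y[l==i].mean(0),P[l==i][:,2].mean(),int((l==i).sum())) for i in range(1,k) if (l==i).sum()>15])
```

```text
(array([-60.5, 163.2, 258.9]), array([-179.9,    0. ,   83.7]), 37.65)
top [(array([61.6, 33.1]), np.float64(52.871862561953215), 69), (array([ 59.5, -37.2]), np.float64(52.686637220065656), 75), (array([ 1.9, 32.5]), np.float64(53.07758940841106), 77), (array([-58.8,  34.4]), np.float64(52.93913259787141), 82), (array([-58.6, -36.5]), np.float64(52.92992773996504), 77), (array([-92.7,  42.8]), np.float64(52.83276302204041), 16), (array([-92.6, -21.9]), np.float64(53.68298995112111), 50)]
scene [(array([-60.2,  32.1]), np.float64(51.594598548703914), 34), (array([-60. , -35.8]), np.float64(52.48413239129599), 41), (array([-0.5, 30.8]), np.float64(52.01411258050453), 44), (array([60.9, 30.9]), np.float64(52.44890007357515), 44), (array([ 59.9, -36.1]), np.float64(52.35299461979041), 47)]
```

View pics/s2.png

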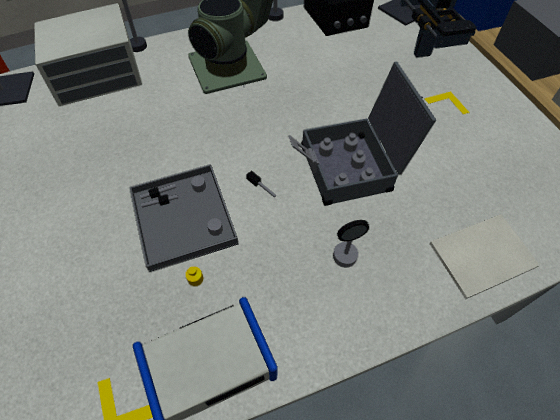

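All five weights stand in the chest, and the tray at (185,215) holds only the two slugs and two clamps. Next I'll push the lid over.

arm_command(
  motion=[
    {"offset": [0, 0, 0.045], "spin": 0},
    {"offset": [0, 0, 0.047], "spin": 0},
    {"offset": [-0.015, 0, 0], "spin": 0},
    {"offset": [-0.015, 0, 0], "spin": 0},
    {"offset": [-0.015, 0, 0], "spin": 0},
  ],
)

```text
time_s: 38.48
ee_pos: [465.5, 289.5, 170.7]
ee_rot: [179.8, -0.2, 83.5]
force: [-0.5, 2.5, 2.1]
gripper_width: 0.5
gripper_force: 1.4
```

arm_command(
  motion=[
    {"offset": [-0.015, 0, 0], "spin": 0},
    {"offset": [-0.015, 0, 0], "spin": 0},
    {"offset": [-0.015, 0, 0], "spin": 0},
    {"offset": [-0.015, 0, 0], "spin": 0},
    {"offset": [-0.015, 0, 0], "spin": 0},
  ],
)

```text
time_s: 39.1
ee_pos: [455.5, 214.2, 167.8]
ee_rot: [-180.0, 0.1, 83.5]
force: [0.8, 0.7, 0.5]
gripper_width: 0.1
gripper_force: 0.4
```

arm_command(
  motion=[
    {"offset": [-0.015, 0, 0], "spin": 0},
    {"offset": [-0.015, 0, 0], "spin": 0},
    {"offset": [0, 0, 0], "spin": 0},
  ],
)

```text
time_s: 39.48
ee_pos: [452.2, 184.4, 168.0]
ee_rot: [-180.0, 0.0, 83.4]
force: [-0.1, 0.1, 0.5]
gripper_width: 0.1
gripper_force: 0.0
```

```bash
cat > lid.py <<'E'
from look import *
print(tcp(),env.state()['force'])
for n in ('top','scene'):
    im,d,m,E=grab(n); P=cloud(m,E,d); 
    for t in ('lid_edge','loop','hasp_end'):
        for x in env.pinpoint(n,t)[:1]:
            u,v=x['location']; p=P[int(round(v)),int(round(u))]; print(n,t,x['score'],(u,v),ch(p),p)
E
python3 lid.py
```

```text
(array([-60.2,   9.1, 168. ]), array([-180. ,    0. ,   83.4]), 39.475) [-0.1  0.1  0.5]
top lid_edge 0.89 (172.2, 261.9) [ -0.2 -30.2] [507.4 138.5 195.3]
top loop 0.71 (174.7, 261.3) [  1.9 -34.3] [509.  134.2 193.7]
top hasp_end 0.75 (251.5, 272.6) [  -4.2 -153.6] [489.5  16.4 146.8]
scene lid_edge 0.9 (339.1, 120.7) [  3.8 -44. ] [509.8 124.4 184.6]
scene loop 0.63 (347.0, 257.9) [257.  -90.7] [756.1  49.4  17.7]
scene hasp_end 0.53 (289.3, 139.2) [-135.1 -115.6] [363.7  68.9  -0.4]
```

arm_command(
  motion=[
    {"offset": [-0.04, 0.012, 0], "spin": 0},
    {"offset": [-0.04, 0.012, 0], "spin": 0},
    {"offset": [-0.04, 0.012, 0], "spin": 0},
    {"offset": [-0.04, 0.012, 0], "spin": 0},
    {"offset": [-0.04, 0.012, 0], "spin": 0},
  ],
)

```text
time_s: 40.5
ee_pos: [489.8, -20.9, 168.1]
ee_rot: [180.0, -0.0, 83.6]
force: [0.1, 0.2, -0.3]
gripper_width: 0.5
gripper_force: 0.0
```

arm_command(
  motion=[
    {"offset": [0, 0, 0.035], "spin": 0},
    {"offset": [0, 0, 0.04], "spin": 0},
    {"offset": [0, 0, 0], "spin": 0},
    {"offset": [0, 0, 0], "spin": 0},
    {"offset": [0, 0, 0], "spin": 0},
  ],
)

```text
time_s: 41.12
ee_pos: [491.0, -19.7, 94.7]
ee_rot: [179.8, -0.0, 83.6]
force: [-0.0, 0.6, -0.0]
gripper_width: 0.5
gripper_force: 0.0
```

arm_command(
  motion=[
    {"offset": [0, 0, 0], "spin": 0},
    {"offset": [0, 0, 0], "spin": 0},
    {"offset": [0, 0, 0], "spin": 0},
    {"offset": [0, 0, 0], "spin": 0},
    {"offset": [0, 0, 0], "spin": 0},
  ],
)

```text
time_s: 41.75
ee_pos: [489.5, -19.9, 93.0]
ee_rot: [-180.0, 0.0, 83.5]
force: [1.1, -0.4, 0.1]
gripper_width: 0.2
gripper_force: 0.0
```

Run:
```python
from look import *
print(tcp())
for n in ('top','scene'):
    im,d,m,E=grab(n); P=cloud(m,E,d); Y=(P[...,:2]-C)@A.T
    M=(np.abs(Y[...,0])<95)&(np.abs(Y[...,1])<88)&(P[...,2]>0)
    for y in (-80,-20,40,80):
        q=M&(np.abs(Y[...,1]-y)<8)&(np.abs(Y[...,0])>30); print(n,y,np.median(P[q][:,2]))
    q=M&(P[...,2]>85); print('staple',q.sum(),Y[q].mean(0) if q.any() else'',P[q][:,2].max() if q.any() else '')
    q=(np.abs(Y[...,0])<60)&(Y[...,1]<-100)&(Y[...,1]>-172)&(P[...,2]>85)
    if q.any(): print('hasp',q.sum(),Y[q].min(0),Y[q].max(0),P[q][:,2].max())
```

```text
(array([  -0.1, -189.6,   93. ]), array([-180. ,    0. ,   83.5]), 41.75)
top -80 74.94774869872765
top -20 75.0163266014996
top 40 74.9065398692735
top 80 74.99052098025703
staple 36 [  2.1 -56.3] 108.30375214043659
hasp 4816 [ -60. -172.] [  59.9 -131.2] 542.9703777931239
scene -80 75.09073983360247
scene -20 75.34444581845196
scene 40 74.95890652792093
scene 80 75.09433899277724
staple 40 [ -0.5 -54. ] 107.60291775519829
hasp 1599 [ -16.8 -172. ] [  59.8 -104.5] 490.080913183006
```

arm_command(
  motion=[
    {"offset": [0.02, 0, 0], "spin": 0},
    {"offset": [0.02, 0, 0], "spin": 0},
    {"offset": [0.02, 0, 0], "spin": 0},
    {"offset": [0.015, 0, 0], "spin": 0},
    {"offset": [0.015, 0, 0], "spin": 0},
  ],
)

```text
time_s: 42.48
ee_pos: [499.5, 69.9, 92.9]
ee_rot: [-180.0, 0.0, 83.5]
force: [-0.6, -0.3, -0.7]
gripper_width: 0.3
gripper_force: 0.6
```

arm_command(
  motion=[
    {"offset": [0.015, 0, 0], "spin": 0},
    {"offset": [0.015, 0, 0], "spin": 0},
    {"offset": [0.015, 0, 0], "spin": 0},
    {"offset": [0, 0, 0], "spin": 0},
  ],
)

```text
time_s: 42.98
ee_pos: [505.3, 115.6, 93.1]
ee_rot: [179.9, -0.0, 83.6]
force: [0.4, -0.5, 0.1]
gripper_width: 0.7
gripper_force: 0.0
```

arm_command(
  motion=[
    {"offset": [0, 0, -0.03], "spin": 0},
    {"offset": [0.035, 0, 0], "spin": 0},
    {"offset": [0, 0, 0], "spin": 0},
  ],
)

```text
time_s: 43.35
ee_pos: [509.3, 150.4, 123.4]
ee_rot: [179.9, -0.1, 83.6]
force: [0.1, 0.0, -0.5]
gripper_width: 0.5
gripper_force: 0.0
```

Run:
```python
from look import *
print(tcp())
ims=[]
for n in ('top','scene'):
    im,d,m,E=grab(n); 
    print(n,env.pinpoint(n,'hasp_end')[:2]); ims.append(im)
cv2.imwrite('pics/h1.png',np.hstack([cv2.resize(ims[0][180:340,80:340],(400,246)),cv2.resize(ims[1][80:240,240:500],(400,246))]))
```

```text
(array([  0.4, -18.2, 123.4]), array([179.9,  -0.1,  83.6]), 43.35)
top [{'location': [177.1, 262.7], 'score': 0.95}]
scene [{'location': [343.7, 137.3], 'score': 0.63}]
```

View pics/h1.png

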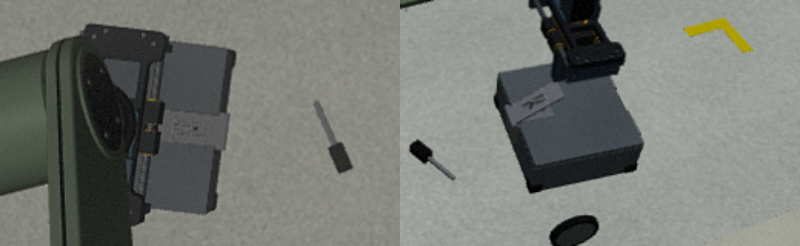

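The hasp lies tilted over the staple, with the gripper above its end (right crop, about (545,100)). Next I'll press it down.

arm_command(
  motion=[
    {"offset": [0, 0, 0.02], "spin": 0},
    {"offset": [0, 0, 0.02], "spin": 0},
    {"offset": [0, 0, 0.015], "spin": 0},
    {"offset": [0, 0, 0.005], "spin": 0},
    {"offset": [0, 0, 0], "spin": 0},
  ],
)

```text
time_s: 44.18
ee_pos: [508.7, 148.9, 62.9]
ee_rot: [-180.0, 0.0, 83.5]
force: [-0.6, -0.0, 0.3]
gripper_width: 0.4
gripper_force: 0.0
```

arm_command(
  motion=[
    {"offset": [0, 0, 0.003], "spin": 0},
    {"offset": [0, 0, 0.002], "spin": 0},
    {"offset": [0, 0, 0], "spin": 0},
  ],
)

```text
time_s: 44.55
ee_pos: [508.7, 149.1, 58.1]
ee_rot: [180.0, 0.0, 83.5]
force: [0.7, -0.2, -0.5]
gripper_width: 0.5
gripper_force: 0.0
```

arm_command(
  motion=[
    {"offset": [0, 0, 0.0015], "spin": 0},
    {"offset": [0, 0, 0], "spin": 0},
  ],
)

```text
time_s: 44.8
ee_pos: [508.7, 149.1, 56.5]
ee_rot: [-180.0, 0.0, 83.5]
force: [0.8, -1.3, -0.2]
gripper_width: 0.5
gripper_force: 0.0
```

arm_command(
  motion=[
    {"offset": [0, 0, 0.0015], "spin": 0},
    {"offset": [0, 0, 0], "spin": 0},
  ],
)

```text
time_s: 45.05
ee_pos: [508.8, 149.1, 56.1]
ee_rot: [180.0, -0.0, 83.5]
force: [-2.4, -0.4, 7.5]
gripper_width: 0.5
gripper_force: 3.9
```

arm_command(
  motion=[
    {"offset": [0, 0, -0.025], "spin": 0},
    {"offset": [0, 0, -0.04], "spin": 0},
    {"offset": [-0.04, 0, -0.03], "spin": 0},
    {"offset": [-0.04, 0, 0], "spin": 0},
    {"offset": [0, 0, 0], "spin": 0},
  ],
)

```text
time_s: 45.68
ee_pos: [499.4, 67.8, 150.5]
ee_rot: [180.0, 0.0, 83.3]
force: [0.5, 0.4, -0.7]
gripper_width: 0.2
gripper_force: 0.0
```

```bash
cat > pin.py <<'E'
from look import *
print(tcp())
for n in ('top','scene','wrist'):
    im,d,m,E=grab(n); P=cloud(m,E,d); x,y,z=P[...,0],P[...,1],P[...,2]
    dark=(im.max(2)<60)
    M=((z>12)&(z<26)&(x>380)&(x<600)&(y>-130)&(y<30)); 
    q=P[M&dark]; 
    if len(q)>20: print(n,'handle',len(q),cv2.minAreaRect(q[:,:2].astype(np.float32)),q.mean(0))
    q=P[((z>5)&M|((z>9)&(z<26)&(x>380)&(x<600)&(y>-130)&(y<30)))]
    if len(q)>20: print(n,'all',len(q),cv2.minAreaRect(q[:,:2].astype(np.float32)))
    for t in ('pin_tip','pin_neck','pin'):
        for r in env.pinpoint(n,t)[:1]: print(n,t,r['score'],np.round(r['location']),atz(m,E,*r['location'],0 if t=='pin' else 10))
    q=(np.abs(((P[...,:2]-C)@A.T)[...,0])<16)&(np.abs(((P[...,:2]-C)@A.T)[...,1]+20)<9)&(z>60)&(z<150)
    if q.any(): print(n,'hasp end z',np.median(z[q]),q.sum())
E
python3 pin.py
```

```text
(array([  -0.2, -101.4,  150.5]), array([180. ,   0. ,  83.3]), 45.675)
top handle 163 ((467.9530029296875, -70.58375549316406), (34.83203887939453, 17.66907501220703), 23.738359451293945) [468.  -70.6  20.2]
top all 307 ((494.7910461425781, -59.678199768066406), (93.92552185058594, 19.805418014526367), 24.186113357543945)
top pin 0.89 [302. 282.] [468.  -73.9   0. ]
scene handle 108 ((493.6034240722656, -59.05393600463867), (94.40367126464844, 19.91226577758789), 23.219764709472656) [470.9 -70.4  18.8]
scene all 186 ((493.136962890625, -58.59845733642578), (94.90188598632812, 21.11725616455078), 23.219764709472656)
scene pin_tip 0.68 [278. 194.] [532.1 -28.8  10. ]
scene pin_neck 0.76 [258. 183.] [482.9 -64.4  10. ]
scene pin 0.61 [254. 181.] [467.2 -69.2   0. ]
scene hasp end z 79.64128365343453 72
wrist pin_neck 0.39 [282. 304.] [483.8 -61.5  10. ]
wrist hasp end z 78.30231356042265 931
```

arm_command(
  motion=[
    {"offset": [-0.047, -0.005, 0], "spin": 0},
    {"offset": [-0.048, -0.005, 0], "spin": 0},
    {"offset": [-0.0475, -0.0055, 0], "spin": 0},
    {"offset": [0, 0, 0], "spin": 0.18},
    {"offset": [0, 0, 0], "spin": 0.18},
  ],
  jaw=0.045,
)

```text
time_s: 46.9
ee_pos: [468.1, -71.0, 150.1]
ee_rot: [180.0, -0.0, 62.5]
force: [0.2, 0.5, 0.1]
gripper_width: 44.4
gripper_force: 0.0
```

arm_command(
  motion=[
    {"offset": [0, 0, 0.03], "spin": 0.18},
    {"offset": [0, 0, 0.03], "spin": 0.18},
    {"offset": [0, 0, 0], "spin": 0.18},
    {"offset": [0, 0, 0], "spin": 0.139},
    {"offset": [0, 0, 0], "spin": 0},
  ],
)

```text
time_s: 47.52
ee_pos: [468.3, -70.2, 90.0]
ee_rot: [180.0, 0.0, 24.1]
force: [1.4, -0.1, -1.0]
gripper_width: 45.1
gripper_force: 0.0
```

```bash
sed -i 's/^for n in .*/import sys\nfor n in sys.argv[1:]:/' pin.py
python3 - <<'E'
from h import *
env.grab_frame('wrist'); s=env.state(); print(s['ee_pos'],s['ee_rot'])
im,d,m,E=grab('wrist'); cv2.imwrite('pics/p1.png',im); P=cloud(m,E,d);x,y,z=P[...,0],P[...,1],P[...,2]
M=(z>12)&(z<26)&(x>380)&(x<600)&(y>-130)&(y<30); q=P[M]; r=cv2.minAreaRect(q[:,:2].astype(np.float32)); print(len(q),r,q.mean(0))
H=pose(); 
b=(z>5)&(z<26)&(x>380)&(x<600)&(y>-130)&(y<30); q=P[b]; print(len(q),cv2.minAreaRect(q[:,:2].astype(np.float32)))
for t in ('pin_tip','pin_neck'):
    for r in env.pinpoint('wrist',t)[:1]: print(t,r['score'],r['location'],atz(m,E,*r['location'],10))
E
```

```text
[468.339846   -70.20053869  90.07678732] [ 1.79992710e+02 -5.68317834e-03  2.41379911e+01]
1438 ((493.66082763671875, -57.66168975830078), (95.8581314086914, 19.744871139526367), 24.34615135192871) [481.37957821 -63.51100094  17.02841105]
1706 ((493.8044128417969, -57.90350341796875), (95.79434204101562, 19.860349655151367), 23.898378372192383)
pin_tip 0.58 [281.4, 120.2] [535.8834686  -38.92185676  10.        ]
```

View pics/p1.png

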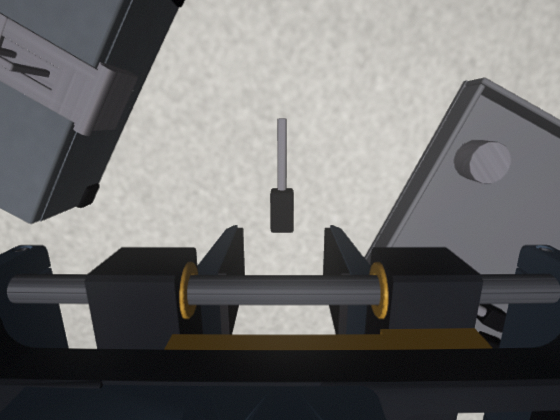

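The wrist view shows the pin pointing straight up the picture, rod tip at (282,120) and handle at (282,210), centred between the fingers.

arm_command(
  motion=[
    {"offset": [-0.002, 0, 0.045], "spin": 0},
    {"offset": [0, 0, 0.035], "spin": 0},
    {"offset": [0, 0, 0.015], "spin": 0},
    {"offset": [0, 0, 0.008], "spin": 0},
    {"offset": [0, 0, 0], "spin": 0},
  ],
)

```text
time_s: 48.35
ee_pos: [466.4, -71.1, -13.0]
ee_rot: [-180.0, 0.0, 24.0]
force: [0.2, 0.0, -0.5]
gripper_width: 45.0
gripper_force: 0.0
```

arm_command(
  motion=[
    {"offset": [0, 0, 0.003], "spin": 0},
    {"offset": [0, 0, 0.003], "spin": 0},
    {"offset": [0, 0, 0], "spin": 0},
  ],
)

```text
time_s: 48.72
ee_pos: [466.4, -71.1, -18.9]
ee_rot: [180.0, -0.0, 24.0]
force: [-0.3, -0.4, -0.5]
gripper_width: 44.9
gripper_force: 0.0
```

arm_command(
  motion=[
    {"offset": [0, 0, 0], "spin": 0},
    {"offset": [0, 0, 0], "spin": 0},
    {"offset": [0, 0, 0], "spin": 0},
    {"offset": [0, 0, 0], "spin": 0},
  ],
  jaw=0.01,
  newtons=45,
)

```text
time_s: 49.22
ee_pos: [466.4, -71.1, -18.9]
ee_rot: [180.0, -0.0, 24.0]
force: [0.1, 0.2, -0.2]
gripper_width: 19.6
gripper_force: 45.0
```

arm_command(
  motion=[
    {"offset": [0, 0, -0.03], "spin": 0},
    {"offset": [0, 0, -0.05], "spin": 0},
    {"offset": [0, 0, -0.05], "spin": 0},
    {"offset": [0, 0, -0.02], "spin": 0.177},
    {"offset": [0, 0, 0], "spin": 0.177},
  ],
)

```text
time_s: 49.85
ee_pos: [467.6, -71.3, 133.1]
ee_rot: [179.9, -0.3, 3.4]
force: [0.5, -1.0, -0.5]
gripper_width: 19.9
gripper_force: 45.0
```

arm_command(
  motion=[
    {"offset": [0, 0, 0], "spin": 0.178},
    {"offset": [-0.023, -0.047, 0], "spin": 0},
    {"offset": [-0.023, -0.047, 0], "spin": 0},
    {"offset": [-0.023, -0.047, 0], "spin": 0},
    {"offset": [-0.024, -0.047, 0], "spin": 0},
  ],
)

```text
time_s: 50.48
ee_pos: [394.5, 127.6, 131.0]
ee_rot: [-180.0, -0.0, -6.5]
force: [-0.2, 0.1, -0.2]
gripper_width: 19.9
gripper_force: 45.0
```

arm_command(
  motion=[
    {"offset": [0, 0, 0], "spin": 0},
    {"offset": [0, 0, 0], "spin": 0},
  ],
)

```text
time_s: 50.72
ee_pos: [395.3, 125.9, 131.0]
ee_rot: [180.0, -0.0, -6.4]
force: [-0.4, 0.4, -1.2]
gripper_width: 19.5
gripper_force: 45.0
```

```bash
cat > ins.py <<'E'
from g import *
print(tcp(),env.state()['gripper_width'])
Hw=pose(); im,d,m,E=grab('wrist'); cv2.imwrite(sys.argv[1],im)
P=cloud(m,E,d); Y=(P[...,:2]-C)@A.T; z=P[...,2]
q=(np.abs(Y[...,0])<12)&(np.abs(Y[...,1]+55)<22)&(z>97)&(z<115)
if q.any(): print('staple',q.sum(),Y[q].mean(0),Y[q].min(0),Y[q].max(0),z[q].max())
T=P@Hw[:3,:3]-Hw[:3,3]@Hw[:3,:3]  # tool coords
q=(np.abs(T[...,1])<12)&(T[...,2]>-36)&(T[...,2]<-10)&(T[...,0]>22)&(T[...,0]<95)
if q.any():
    t=T[q]; print('rod',q.sum(),t.min(0),t.max(0),t.mean(0),np.polyfit(t[:,0],t[:,1],1),np.polyfit(t[:,0],t[:,2],1))
E
python3 ins.py pics/i1.png
```

```text
(array([-110.2,  -55.4,  131. ]), array([180. ,  -0. ,  -6.4]), 50.725) 19.531842436351624
staple 296 [ -0.5 -54.6] [ -2.4 -67.4] [  1.6 -41.8] 106.04811088492329
rod 1765 [ 22.   -3.7 -34.3] [ 78.5   4.3 -26.4] [ 51.2   0.3 -31.2] [0.  0.1] [ -0. -31.]
```

View pics/i1.png

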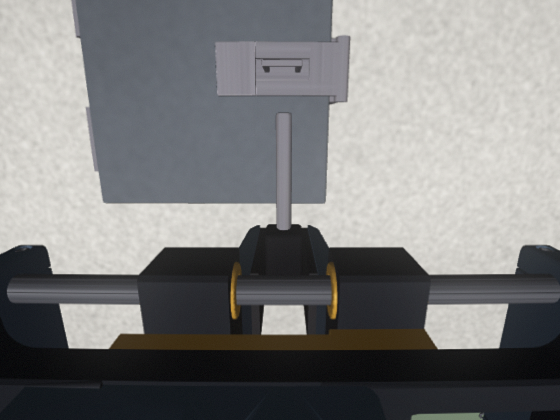

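The rod points at the loop: tip at (284,115), staple at (282,68), no skew. I'll lower it to the loop's height and insert.

arm_command(
  motion=[
    {"offset": [0, -0.0008, 0.035], "spin": 0},
    {"offset": [0, 0, 0.025], "spin": 0},
    {"offset": [0, 0, 0.01], "spin": 0},
    {"offset": [0, 0, 0], "spin": 0},
    {"offset": [0, 0, 0], "spin": 0},
  ],
)

```text
time_s: 51.4
ee_pos: [396.4, 126.9, 61.8]
ee_rot: [-180.0, -0.1, -6.5]
force: [-0.4, 1.2, -0.9]
gripper_width: 19.9
gripper_force: 45.0
```

```bash
python3 ins.py pics/i2.png
```

```text
(array([-109.2,  -54.3,   61.8]), array([-180. ,   -0.1,   -6.5]), 51.4) 19.89488072567033
staple 642 [ -0.4 -54.5] [ -2.2 -67.4] [  1.7 -41.5] 106.1586159030272
rod 5979 [ 22.  -12.  -33.8] [ 94.9  12.  -10. ] [ 60.3   0.  -18.2] [-0.  0.] [  0.1 -24.1]
```

Y is aligned at -54.3 against -54.5, and the axis is at z about 91. Now inserting.

arm_command(
  motion=[
    {"offset": [0.015, 0, 0], "spin": 0},
    {"offset": [0.015, 0, 0], "spin": 0},
    {"offset": [0.01, 0, 0], "spin": 0},
    {"offset": [0, 0, 0], "spin": 0},
  ],
)

```text
time_s: 51.95
ee_pos: [436.2, 122.4, 60.9]
ee_rot: [-180.0, -0.0, -6.5]
force: [-0.5, 0.3, -0.9]
gripper_width: 19.4
gripper_force: 45.0
```

arm_command(
  motion=[
    {"offset": [0.01, 0, 0], "spin": 0},
    {"offset": [0.01, 0, 0], "spin": 0},
    {"offset": [0.007, 0, 0], "spin": 0},
    {"offset": [0, 0, 0], "spin": 0},
  ],
)

```text
time_s: 52.45
ee_pos: [462.5, 119.4, 61.0]
ee_rot: [-180.0, -0.0, -6.5]
force: [0.5, -0.5, -1.1]
gripper_width: 19.5
gripper_force: 45.0
```

```bash
python3 ins.py pics/i3.png
```

```text
(array([-42.6, -54.2,  61. ]), array([-180. ,   -0. ,   -6.5]), 52.45) 19.47264976682345
staple 505 [  0.5 -54.6] [ -1.8 -67.2] [  2.3 -41.8] 105.92034952223321
rod 5673 [ 22.  -12.  -35.5] [ 95.   12.  -11.3] [ 61.5   0.  -19.5] [-0.  0.] [  0.2 -29. ]
```

View pics/i3.png

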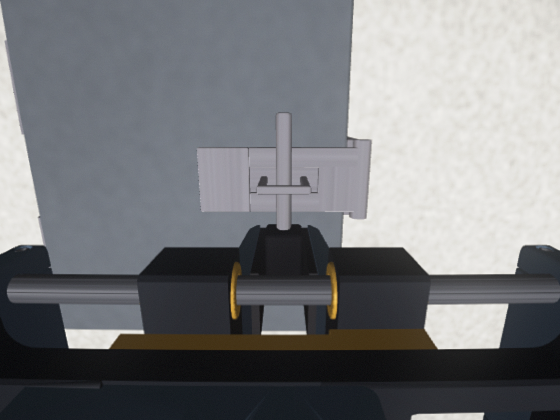

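The rod is through the staple: tip at (283,115), staple at (283,188), handle still about 6 mm from the hasp. I'll advance, lower it onto the lid and release.

arm_command(
  motion=[
    {"offset": [0.003, 0, 0], "spin": 0},
    {"offset": [0.002, 0, 0], "spin": 0},
    {"offset": [0, 0, 0.003], "spin": 0},
    {"offset": [0, 0, 0.002], "spin": 0},
    {"offset": [0, 0, 0], "spin": 0},
  ],
)

```text
time_s: 53.12
ee_pos: [466.7, 118.9, 56.1]
ee_rot: [180.0, 0.0, -6.5]
force: [-1.2, -0.5, 1.8]
gripper_width: 19.5
gripper_force: 45.0
```

arm_command(
  motion=[
    {"offset": [0, 0, 0], "spin": 0},
    {"offset": [0, 0, 0], "spin": 0},
    {"offset": [0, 0, 0], "spin": 0},
    {"offset": [0, 0, 0], "spin": 0},
  ],
  jaw=0.04,
)

```text
time_s: 53.62
ee_pos: [466.9, 118.9, 56.0]
ee_rot: [180.0, -0.0, -6.5]
force: [-0.2, 0.2, 0.1]
gripper_width: 40.1
gripper_force: 0.0
```

arm_command(
  motion=[
    {"offset": [0, 0, -0.02], "spin": 0},
    {"offset": [0, 0, -0.04], "spin": 0},
    {"offset": [0, 0, -0.03], "spin": 0},
    {"offset": [0, 0, 0], "spin": 0},
    {"offset": [0, 0, 0], "spin": 0},
  ],
)

```text
time_s: 54.25
ee_pos: [466.1, 118.7, 145.2]
ee_rot: [180.0, 0.1, -6.5]
force: [-0.1, 0.4, -0.8]
gripper_width: 39.9
gripper_force: 0.0
```

```bash
python3 ins.py pics/i4.png
python3 - <<'E'
from g import *
im,d,m,E=grab('wrist'); P=cloud(m,E,d); Y=(P[...,:2]-C)@A.T; z=P[...,2]
q=(Y[...,0]>-70)&(Y[...,0]<-10)&(np.abs(Y[...,1]+55)<15)&(z>90)&(z<100); print('handle top',q.sum(),Y[q].min(0),Y[q].max(0),z[q].mean())
q=(Y[...,0]>8)&(Y[...,0]<60)&(np.abs(Y[...,1]+55)<14)&(z>83)&(z<100); print('rod past',q.sum(),Y[q].min(0),Y[q].max(0),z[q].max())
q=(np.abs(Y[...,0])<16)&(np.abs(Y[...,1]+22)<9)&(z>60)&(z<110); print('hasp end',np.median(z[q]))
E
```

```text
(array([-39. , -54.5, 145.2]), array([180. ,   0.1,  -6.5]), 54.25) 39.9257644239639
staple 217 [  0.3 -54.4] [ -1.9 -66.9] [  2.2 -41.8] 105.75423238352579
handle top 1110 [-55.9 -64.1] [-19.6 -44.8] 94.05571183625557
rod past 472 [  8.  -58.4] [ 39.8 -50.6] 89.78468558004576
hasp end 78.28422164044736
```

View pics/i4.png

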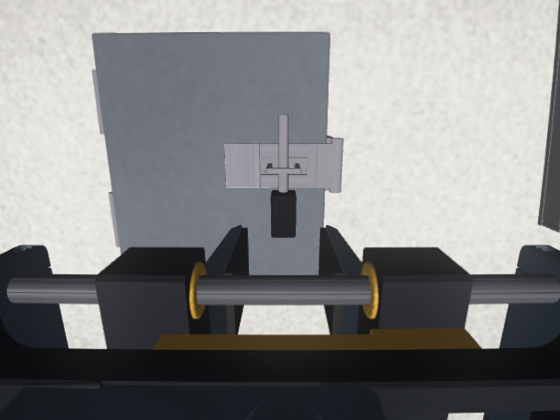

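The pin is through the staple with its handle face at X about -19.5 mm against the hasp edge at -18, and the tip 40 mm past. The gripper is clear, so I'm handing in.

```bash
python3 -c "
from workcell import env
print(env.job_done())"
```

```text
the job is handed in; nothing more can be done
None
```

The job is handed in: all five knobbed weights are in the chest, the lid is shut, the hasp is flat, the pin is through the loop with its handle at the hasp, and the lens stand was left alone; no verdict came back.

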